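# Set the door stay of a drying cabinet

### The job

Air the small drying cabinet: take its stay bar by the black knob, swing it over so that the sprung door comes open, and drop the bar's third hole, counted from the pivot at the door, over the upright peg on the cabinet's top. Be gentle with the peg: rest the bar on it lightly and feel along its slot for the hole rather than forcing the bar down. Leave the bar lying flat with the peg through that hole so that it holds the door open, let go, and do not disturb the things standing about.

Things in the scene. Friction and masses are not known exactly. Their poses are not given: they have to be found in the camera images.
- cabinet: Grey sheet-metal drying cabinet on the desk, 180 mm deep (its x), 160 mm wide (its y), 120 mm high; fixed. Origin: centre of its underside, on the desk. Its own -x is the front with the door, +y the side of the door's hinge, z up. Its yaw varies.
- slot_block: Slotted plate 60x26x4 mm on the cabinet's top, turned as the cabinet. Origin: middle of the slot, level with the cabinet's top. The slot runs along the cabinet's x. In it stands an upright steel peg, 8 mm across, its bevelled tip 22 mm above this origin. The peg is clamped anywhere up to 12 mm either side of the slot's middle, along the slot; where exactly is not reported.
- door_hinge (a point): Point on the door's upright hinge axis (at the cabinet's front +y edge), 120 mm above the desk.
- door (a joint): Door of the cabinet: 0 = shut, grows as it opens towards the robot, 1.4 rad at most. A light spring always pulls it shut (about 0.12 N m when shut, 0.3 N m at 0.65 rad).
- pivot (a point): Point on the upright pivot axis by which the stay bar is carried on the door's top edge, 110 mm from the hinge axis; at the bar's underside, 126 mm above the desk (6 mm above the cabinet's top). From it the bar points back over the cabinet's top; it swings freely to either side about this axis and also lifts about it.
- stay (a joint): Lift of the bar: 0 = lying flat, 6 mm above the cabinet's top, its lower stop; grows as the knob end is lifted, 0.9 rad at most. With the third hole's part of the bar resting on the peg's tip it reads about 0.12 rad. It falls by its own weight (about 120 g).
- hole_3 (a point): Centre of the third hole of the steel stay bar, at the bar's underside. The bar is 24 mm wide and 6 mm thick; its four like holes, 10 mm across, lie on its centre line at 70, 100, 130 and 160 mm from the pivot; this is the one at 130 mm.
- knob (a point): The black upright knob on the bar's free end, a cylinder 16 mm across and 31 mm tall that stands on the bar, 190 mm from the pivot; this point lies on its axis 16 mm above the bar's top and 22 mm above its underside. x axis: along the bar, away from the pivot; z: along the knob.
- dropper: Brown dropper bottle, 33 mm across, 102 mm tall, standing loose behind the cabinet. Origin: centre of its underside.
- pot: Orange pot with a black lid, 47 mm across, 41 mm tall, loose to the right of the cabinet's front. Origin: centre of its underside.
- spool: Blue spool of solder, 55 x 98 x 28 mm, loose in front of the laptop. Origin: centre of its underside.

How it is judged:
By the outcome, as a careful person would: the job done as asked, in the order asked, and still so for the second after the job is handed in, with the robot touching nothing.
It also fails if it takes over 72 s, if anything falls off the work surface, if the arm or the gripper's body presses on something with over 40 N, if the wrist force passes 120 N, or if a joint passes its speed limit or range.

### The arm

A 6-joint arm with a two-finger parallel gripper is mounted at the origin on a cart in front of the work surface, level with it; the furniture and walls round the work are solid. World frame = base frame: x ahead of the robot, y to its left, z up, the work surface at z = 0. Lengths are in m, angles in degrees, forces in N, time in s.
With the tool pointing down it reaches from about 0.375 to 0.9 m from the base axis. Payload 3.1 kg.
Tool frame: the origin (TCP) lies on the centre line of the jaws, within the pads' length; the fingertips stand 22 mm ahead of it and the grasp point (between the pads) lies 3 mm ahead of it; y points along the fingers, z is the direction in which the jaws open and shut, and the axes are right-handed (so a half turn about y gives the same grasp; the last joint's range is limited). The gripper opens to 87 mm and grips with 3 to 60 N. Pads are 19 mm wide; open, the fingers measure 117 mm over their backs; the gripper's body (75 mm by 190 mm) begins 51 mm behind the grasp point.
Start: joints at [53.715, 30.224, 82.088, -0, 67.689, -10.227], TCP at [0.275, 0.561, 0.245] pointing down, gripper open.
Joint ranges: [-176.69, 176.69], [-43.24, 126.21], [12.49, 139.97], [-82, 262], [0, 151.66], [-163.58, 163.58]. Speed limits (degrees/s): [159.86, 159.86, 180, 180, 180, 180].

### API

Orientations are given as a 3x3 rotation matrix whose columns are the frame's x, y, z axes.
In Python, from rig import bot gives the robot as it stands.
- The arm moves only by the tool jog_arm, never from a script. Its argument "motion" is one flat list of numbers, 6 for each row, row after row: the shift along the tool's x, y, z in mm, then the turn, a rotation vector about the tool's x, y, z in degrees. A call has 1 to 20 rows; each row is the pose to reach, as a shift and turn from the pose commanded when the call began, along the tool's axes at that moment; what a row does not reach only later rows make up. A row lasts 1/8 s, in which the tool goes at most 62.5 mm and 10.7 degrees, less where a joint would pass 70% of its speed; a pose out of reach is approached as far as the arm can. A call with a gripper value outside its range is refused whole. "gripper" is the opening, from 0 (shut) to 1 (fully open), set as the call begins (left out, the last holds). The fingers move at their own pace and stop on an object; the grip force is fixed at half the most. Time passes only in rows, so rows that repeat a pose let the fingers close. It gives the time, the measured TCP pose, the force and the opening at its end, in the units of the state.
- bot.read_state(): the state, without advancing time (a new reading comes with each control period).
- bot.capture(name): name is "scene" or "side" or "wrist"; returns (picture, depth): 420x560x3 uint8, red, green, blue; 420x560 float32, m along the optical axis (not along the pixel's ray), 0 where there is no reading.
- bot.get_calibration(name): a dict with "mtx" (3x3 intrinsics, pixels), "k1" (the pictures are not rectified: a ray, as slopes to the right and down, at radius r is drawn at 1 + k1 r^2 times it, then the intrinsics apply), "pose" (4x4, takes a point from camera to world coordinates); the wrist camera has in their place "hand_eye" (4x4, takes a point from camera to tool coordinates, whose origin is the TCP and whose axes are the tool frame's). Camera axes: x right, y up, looking along -z (the intrinsics and any distortion apply to the point x, -y, -z); pixel columns grow to the right and rows downward; lengths in m; the calibration is good to about 2 mm. A picture is of the moment at which its call begins: read the wrist's pose just before it. get_calibration takes no time and is no camera call.
- bot.hand_in(): hands the job in, once; it reports no verdict.
The state is a dict: "time_s": time; "joint_positions": joint angles; "qvel": joint speeds; "tau": joint torques, N m; "position": TCP position; "tcp_rot": TCP orientation; "force": force on the tool from outside, world axes, zero at the start; "moment": the same for the moment, N m; "opening": opening from 0.0 (shut) to 1.0 (fully open).
Only numpy, scipy, OpenCV 4.12 (cv2) and the standard library are available. Lean on these libraries where they do the work, as an engineer would, in place of code of your own. Each camera call takes 0.05 s, during which the arm holds its last target.

## Working session

There is one attempt and no reset: what is moved stays moved. The work goes in short steps, Python scripts to look and compute and a tool call to move; the robot and the scene stay as the last step left them, time stands still between calls to the robot, and variables do not carry over. Pictures are saved under pics/ and viewed, and the job is handed in when it is done.

Besides the shell and the picture viewer there is one more tool, called as name(argument=value, ...) on one line, values as JSON. jog_arm: Moves the arm, as the interface text tells. Its arguments: {"type":"object","properties":{"motion":{"type":"array","items":{"type":"number"}},"gripper":{"type":"number"}},"required":["motion"]}

```bash
ls; mkdir -p pics; cat > h.py <<'E'
from rig import bot
import numpy as np, cv2
def snap(n,f):
    p,d=bot.capture(n); cv2.imwrite('pics/'+f+'.png',p[:,:,::-1]); np.savez('pics/'+f+'.npz',p=p,d=d); return p,d
def T(n,s=None):
    c=bot.get_calibration(n)
    if 'pose' in c: return c,np.array(c['pose'])
    s=s or bot.read_state(); M=np.eye(4); M[:3,:3]=np.array(s['tcp_rot']); M[:3,3]=s['position']
    return c,M@np.array(c['hand_eye'])
def rays(c,P,uv):
    K=np.array(c['mtx']); uv=np.atleast_2d(np.float64(uv))
    m=np.stack([(uv[:,0]-K[0,2])/K[0,0],(uv[:,1]-K[1,2])/K[1,1]],1)
    x=m.copy()
    for _ in range(20): x=m/(1+c['k1']*(x**2).sum(1,keepdims=True))
    d=np.stack([x[:,0],-x[:,1],-np.ones(len(x))],1)@P[:3,:3].T
    return P[:3,3],d
def onz(c,P,uv,z):
    o,d=rays(c,P,uv); return o+d*((z-o[2])/d[:,2])[:,None]
def dep(c,P,uv,D):
    o,d=rays(c,P,uv); uv=np.atleast_2d(uv).astype(int); return o+d*D[uv[:,1],uv[:,0]][:,None]
def proj(c,P,X):
    q=(np.atleast_2d(X)-P[:3,3])@P[:3,:3]; s=np.stack([q[:,0]/-q[:,2],-q[:,1]/-q[:,2]],1)
    s=s*(1+c['k1']*(s**2).sum(1,keepdims=True)); K=np.array(c['mtx']); return s*[K[0,0],K[1,1]]+K[:2,2]
E
python3 - <<'E'
from h import *
s=bot.read_state(); print(s)
for n in ['scene','side','wrist']:
    snap(n,n+'0'); c,P=T(n); print(n,np.round(P,3).tolist(),c['k1'],np.array(c['mtx']).tolist())
E
```

```text
pics
{'time_s': 0.0, 'joint_positions': array([ 5.37156569e+01,  3.02797817e+01,  8.21575016e+01,  4.19870117e-04,
        6.76888640e+01, -1.02274071e+01]), 'qvel': array([ 0.00930713,  0.0263345 ,  0.01368564, -0.00155574, -0.13915689,
       -0.08148089]), 'tau': array([ 5.44352060e-04, -4.40039170e+01, -1.76595247e+01,  6.34364784e-02,
        5.80394478e-02, -1.32943342e-04]), 'position': array([0.27409499, 0.56091776, 0.24355665]), 'tcp_rot': array([[ 8.98356499e-01, -1.30840577e-03,  4.39265169e-01],
       [-4.39266938e-01, -1.77074328e-03,  8.98354842e-01],
       [-3.97586817e-04, -9.99997576e-01, -2.16549813e-03]]), 'force': array([-0.27661269,  0.41357717,  0.95631753]), 'moment': array([ 0.00762811, -0.00560532,  0.02299554]), 'opening': 0.9973047453511922}
scene [[0.452, 0.638, -0.623, -0.054], [-0.892, 0.317, -0.322, -0.609], [-0.008, 0.702, 0.713, 0.778], [0.0, 0.0, 0.0, 1.0]] -0.05980086583582098 [[398.4152300229804, 0.0, 280.38324670657687], [0.0, 398.4152300229804, 207.66379134025843], [0.0, 0.0, 1.0]]
side [[-0.998, 0.012, -0.068, 0.461], [-0.066, -0.455, 0.888, 0.555], [-0.02, 0.89, 0.455, 0.557], [0.0, 0.0, 0.0, 1.0]] 0.014146685167805163 [[461.713458288335, 0.0, 286.57775294412045], [0.0, 461.713458288335, 209.19345908112834], [0.0, 0.0, 1.0]]
wrist [[0.439, -0.872, -0.218, 0.214], [0.898, 0.426, 0.108, 0.59], [-0.001, -0.243, 0.97, 0.384], [0.0, 0.0, 0.0, 1.0]] -0.06650724738409002 [[314.04472567414786, 0.0, 279.07367937253264], [0.0, 314.04472567414786, 218.14145989494682], [0.0, 0.0, 1.0]]
```

View pics/scene0.png

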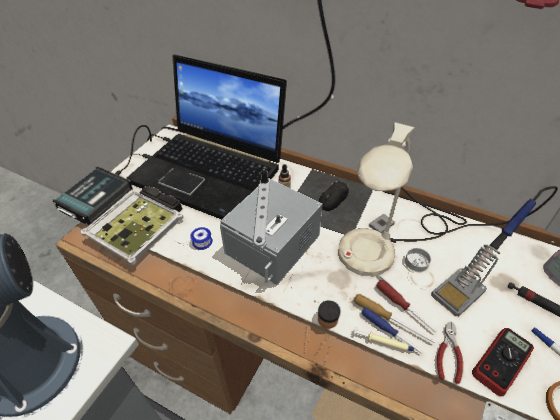

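View pics/side0.png

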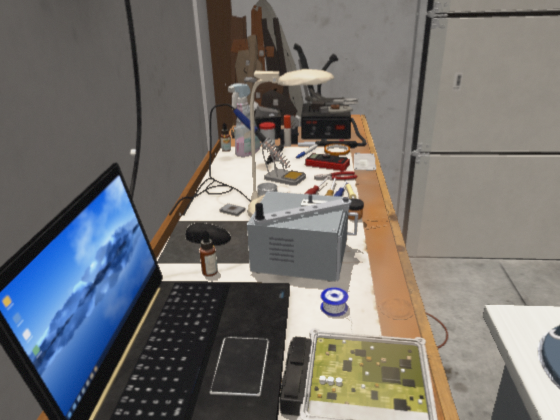

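View pics/wrist0.png

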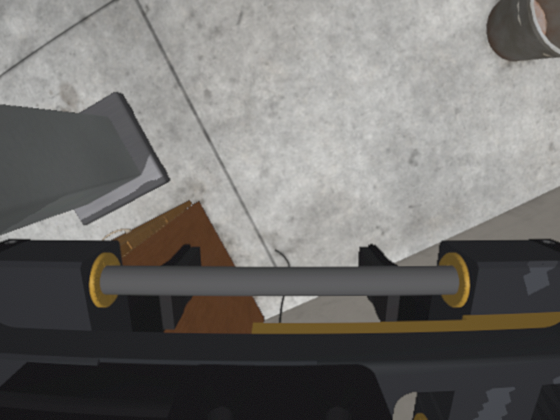

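```bash
python3 - <<'E'
from h import *
p=cv2.imread('pics/scene0.png'); cv2.imwrite('pics/scene0z.png',cv2.resize(p[160:300,180:350],None,fx=4.5,fy=4.2,interpolation=cv2.INTER_CUBIC)[:600,:800])
p=cv2.imread('pics/side0.png'); cv2.imwrite('pics/side0z.png',cv2.resize(p[180:300,220:380],None,fx=5,fy=5,interpolation=cv2.INTER_CUBIC))
E
```

```text
(no output)
```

View pics/scene0z.png

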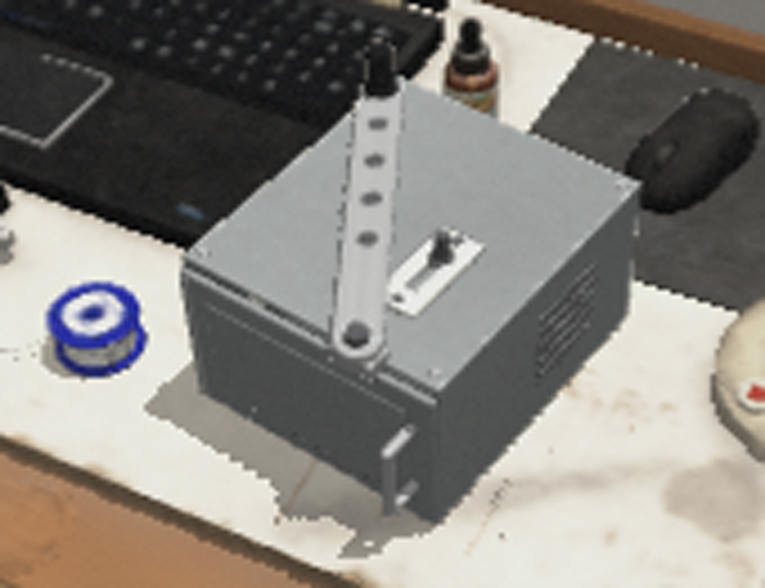

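View pics/side0z.png

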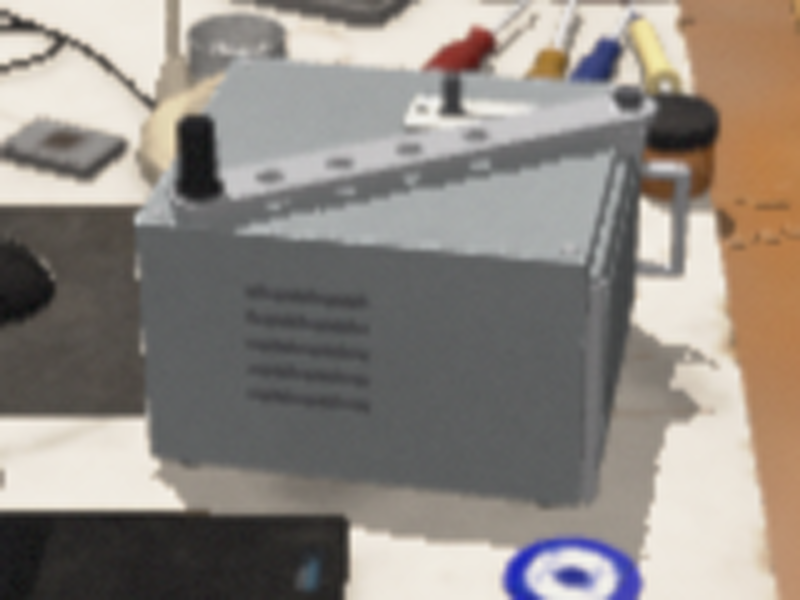

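```bash
python3 - <<'E'
from h import *
c,P=T('scene'); D=np.load('pics/scene0.npz')['d']
def g(n,u,v,z):
    q=np.array([180+u/4.5,160+v/4.2]); print('scene',n,q.round(1),onz(c,P,q,z)[0].round(4),dep(c,P,q,D)[0].round(4))
for n,u,v,z in [('FL',190,262,.12),('FRdoor',437,397,.12),('BR',638,187,.12),('BL',412,88,.12),('pegtip',441,236,.142),('slotA',398,298,.124),('slotB',455,237,.124),('plateL',390,292,.124),('plateR',484,237,.124),('knobtop',380,45,.163),('pivot',356,331,.134),('h1',367,239,.132),('h2',371,198,.132),('h3',374,160,.132),('h4',377,124,.132)]: g(n,u,v,z)
c,P=T('side'); D=np.load('pics/side0.npz')['d']
def g(n,u,v,z):
    q=np.array([220+u/5,180+v/5]); print('side',n,q.round(1),onz(c,P,q,z)[0].round(4),dep(c,P,q,D)[0].round(4))
for n,u,v,z in [('BL',140,225,.12),('FL',588,265,.12),('BR',235,60,.12),('pegtip',453,74,.142),('pegbase',453,112,.124),('knobtop',197,120,.163),('pivot',628,97,.134),('h1',477,135,.132),('h2',410,149,.132),('h3',340,163,.132),('h4',269,177,.132),]: g(n,u,v,z)
E
```

```text
scene FL [222.2 222.4] [ 0.4221 -0.2166  0.12  ] [ 0.4243 -0.2148  0.117 ]
scene FRdoor [277.1 254.5] [ 0.3965 -0.3681  0.12  ] [ 0.4014 -0.3654  0.1129]
scene BR [321.8 204.5] [ 0.5736 -0.3943  0.12  ] [ 0.5737 -0.3942  0.1199]
scene BL [271.6 181. ] [ 0.5946 -0.2508  0.12  ] [ 0.595  -0.2506  0.1197]
scene pegtip [278.  216.2] [ 0.4764 -0.3295  0.142 ] [ 0.4766 -0.3294  0.1418]
scene slotA [268.4 231. ] [ 0.4428 -0.3231  0.124 ] [ 0.4431 -0.3229  0.1236]
scene slotB [281.1 216.4] [ 0.4939 -0.3282  0.124 ] [ 0.4922 -0.3291  0.1261]
scene plateL [266.7 229.5] [ 0.4448 -0.3177  0.124 ] [ 0.444  -0.3181  0.125 ]
scene plateR [287.6 216.4] [ 0.5004 -0.3412  0.124 ] [ 0.5039 -0.3395  0.1198]
scene knobtop [264.4 170.7] [ 0.5772 -0.2419  0.163 ] [ 0.5783 -0.2413  0.162 ]
scene pivot [259.1 238.8] [ 0.407  -0.3202  0.134 ] [ 0.4041 -0.3221  0.1381]
scene h1 [261.6 216.9] [ 0.4665 -0.2934  0.132 ] [ 0.4731 -0.2893  0.1238]
scene h2 [262.4 207.1] [ 0.4942 -0.2805  0.132 ] [ 0.5041 -0.2746  0.1204]
scene h3 [263.1 198.1] [ 0.5209 -0.2676  0.132 ] [ 0.5318 -0.2612  0.1198]
scene h4 [263.8 189.
[... 181 characters left out ...]
62 -0.369   0.0247]
side BR [267. 192.] [ 0.5767 -0.3833  0.12  ] [ 0.5772 -0.3871  0.1182]
side pegtip [310.6 194.8] [ 0.4776 -0.3243  0.142 ] [ 0.4824 -0.5902  0.0164]
side pegbase [310.6 202.4] [ 0.4775 -0.3247  0.124 ] [ 0.4775 -0.3231  0.1248]
side knobtop [259.4 204. ] [ 0.5744 -0.236   0.163 ] [ 0.5748 -0.2389  0.1616]
side pivot [345.6 199.4] [ 0.4043 -0.3205  0.134 ] [ 0.4046 -0.3161  0.1361]
side h1 [315.4 207. ] [ 0.467  -0.2875  0.132 ] [ 0.4671 -0.2963  0.1275]
side h2 [302.  209.8] [ 0.4938 -0.2742  0.132 ] [ 0.4942 -0.2836  0.1272]
side h3 [288.  212.6] [ 0.5213 -0.2612  0.132 ] [ 0.5221 -0.272   0.1264]
side h4 [273.8 215.4] [ 0.5487 -0.2484  0.132 ] [ 0.5499 -0.2596  0.1261]
```

```bash
python3 - <<'E'
from h import *
print(np.array(bot.get_calibration('wrist')['hand_eye']).round(4))
for n in ['scene','side']:
    c,P=T(n); D=np.load(f'pics/{n}0.npz')['d']
    v,u=np.mgrid[0:420,0:560]; uv=np.stack([u.ravel(),v.ravel()],1)
    X=dep(c,P,uv,D); ok=(D.ravel()>0)&(X[:,2]>.17)&(X[:,0]>.2)&(X[:,0]<.9)&(abs(X[:,1])<.8); X=X[ok]
    # grid xy max z
    for xa in np.arange(.2,.9,.1):
        r=[]
        for ya in np.arange(-.8,.5,.1):
            m=(X[:,0]>=xa)&(X[:,0]<xa+.1)&(X[:,1]>=ya)&(X[:,1]<ya+.1)
            r.append('%4d'%(1000*X[m,2].max()) if m.sum()>5 else '   .')
        print(n,round(xa,1),' '.join(r))
E
```

```text
[[ 0.000e+00 -9.699e-01 -2.433e-01 -6.730e-02]
 [-7.000e-04  2.433e-01 -9.699e-01 -1.403e-01]
 [ 1.000e+00  2.000e-04 -7.000e-04 -5.000e-04]
 [ 0.000e+00  0.000e+00  0.000e+00  1.000e+00]]
scene 0.2    .    .    .    .    .    .    .    .    .    .    .    .    .
scene 0.3    .    .    .    .    .    .    .    .    .    .    .    .    .
scene 0.4    .    .  364  357    .    .    .    .    .    .    .    .    .
scene 0.5    .    .  364  357    .    .    .    .    .    .    .    .    .
scene 0.6  178    .  359    .    .    .    .    .    .    .    .    .    .
scene 0.7  568  567    .    .  395  494  224  234  231  224    .    .    .
scene 0.8  550  537  529  512  496  481  468  454  441  427  415  403  392
side 0.2    .    .    .    .    .    .    .    .    .    .    .    .    .
side 0.3    .    .    .    .    .    .    .    .    .    .    .    .    .
side 0.4    .    .  360  354    .    .    .    .    .    .    .    .    .
side 0.5    .    .  359  352    .    .    .    .    .    .    .    .    .
side 0.6  175    .  356    .    .    .    .    .    .    .    .    .    .
side 0.7    .    .    .    .  387  522  214  216  211  215    .    .    .
side 0.8  501  506  511  516  521  525  530  534  487  285    .    .    .
```

```bash
python3 - <<'E'
from h import *
for n in ['scene','side']:
    c,P=T(n); D=np.load(f'pics/{n}0.npz')['d']
    v,u=np.mgrid[0:420,0:560]; uv=np.stack([u.ravel(),v.ravel()],1)
    X=dep(c,P,uv,D); ok=(D.ravel()>0)&(X[:,2]>.2)&(X[:,0]>.3)&(X[:,0]<.7)&(X[:,1]<-.3)&(X[:,1]>-.7); X=X[ok]
    for ya in np.arange(-.68,-.3,.02):
        m=(X[:,1]>=ya)&(X[:,1]<ya+.02)
        if m.sum()>3: print(n,round(ya,2),m.sum(),X[m].min(0).round(3),X[m].max(0).round(3))
E
```

```text
scene -0.58 202 [ 0.45  -0.571  0.339] [ 0.531 -0.56   0.358]
scene -0.56 670 [ 0.432 -0.56   0.288] [ 0.625 -0.54   0.363]
scene -0.54 846 [ 0.429 -0.54   0.303] [ 0.621 -0.52   0.364]
scene -0.52 546 [ 0.431 -0.52   0.342] [ 0.612 -0.5    0.363]
scene -0.5 169 [ 0.447 -0.5    0.338] [ 0.534 -0.485  0.357]
side -0.56 164 [ 0.605 -0.551  0.201] [ 0.632 -0.54   0.356]
side -0.54 217 [ 0.431 -0.54   0.248] [ 0.63  -0.52   0.361]
side -0.52 439 [ 0.434 -0.52   0.332] [ 0.611 -0.5    0.359]
side -0.5 332 [ 0.443 -0.5    0.333] [ 0.546 -0.481  0.354]
```

```bash
cat >> h.py <<'E'
from scipy.spatial.transform import Rotation as Rn
def Rphi(phi,pitch=0,rollax=None):
    # tool down, jaw axis z at phi; pitch>0: knob tilts as bar lifts (x_tool tips up)
    f=np.radians(phi); z=np.array([np.cos(f),np.sin(f),0]); y=np.array([0,0,-1.]); x=np.cross(y,z)
    R=np.stack([x,y,z],1)
    # bar along x_tool; lift raises x dir: rotate about z_tool by -? choose sign so x gets +z
    a=np.radians(pitch); 
    for s in (1,-1):
        Q=R@Rn.from_rotvec([0,0,s*a]).as_matrix()
        if Q[2,0]>=-1e-9: return Q
def delta(p,R,p0,R0):
    return np.r_[1000*R0.T@(np.asarray(p)-p0), np.degrees(Rn.from_matrix(R0.T@R).as_rotvec())]
E
python3 - <<'E'
from h import *
s=bot.read_state()
print(delta([.47,-.29,.30],Rphi(116.3),np.array([.275,.561,.245]),s['tcp_rot']).round(2))
E
```

```text
[ 5.4897e+02 -5.4070e+01 -6.7894e+02  8.0000e-02 -5.2360e+01 -6.0000e-02]
```

jog_arm(motion=[20,-10,-25,0,-4,0,55,-25,-68,0,-8,0,95,-40,-118,0,-12,0,135,-50,-167,0,-16,0,175,-54,-216,0,-20,0,215,-54,-266,0,-24,0,255,-54,-315,0,-28,0,295,-54,-365,0,-32,0,335,-54,-414,0,-36,0,375,-54,-464,0,-40,0,415,-54,-513,0,-44,0,455,-54,-563,0,-47,0,490,-54,-606,0,-49,0,520,-54,-643,0,-51,0,540,-54,-668,0,-52,0,549,-54,-679,0,-52.4,0,549,-54,-679,0,-52.4,0,549,-54,-679,0,-52.4,0])

```text
time_s: 2.4
position: [0.469, -0.288, 0.2984]
tcp_rot: [[0.896, -0.001, -0.445], [0.445, 0.001, 0.896], [-0.0, -1.0, 0.002]]
force: [0.6, 0.3, 0.5]
opening: 0.997
```

```bash
python3 - <<'E'
from h import *
s=bot.read_state(); print(s['time_s'],s['position'],s['force'],np.array(s['tcp_rot']).round(3).tolist(),s['joint_positions'].round(1))
np.save('s1.npy',np.r_[s['position'],np.array(s['tcp_rot']).ravel()])
snap('wrist','w1')
E
```

```text
2.4 [ 0.46899995 -0.28797216  0.2984188 ] [0.60191216 0.34192475 0.49056457] [[0.896, -0.001, -0.445], [0.445, 0.001, 0.896], [-0.0, -1.0, 0.002]] [ -43.2   21.    89.     0.    70.1 -159.6]
```

View pics/w1.png

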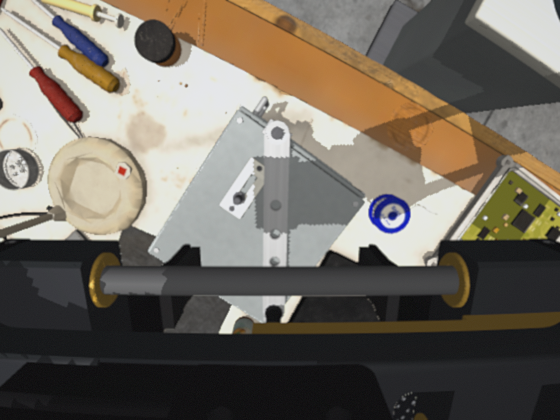

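```bash
python3 - <<'E'
from h import *
p=cv2.imread('pics/w1.png'); cv2.imwrite('pics/w1z.png',cv2.resize(p[90:240,180:380],None,fx=4,fy=4,interpolation=cv2.INTER_CUBIC))
E
```

```text
(no output)
```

View pics/w1z.png

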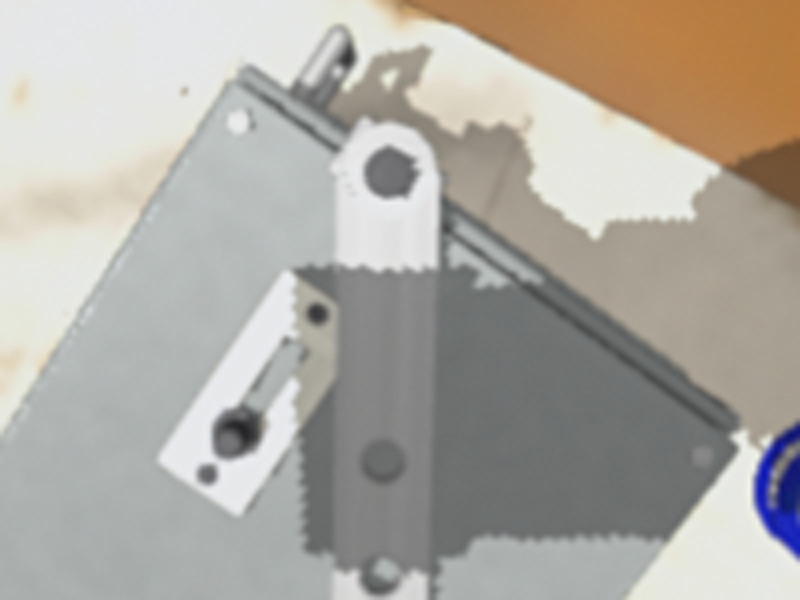

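```bash
python3 - <<'E'
from h import *
s=np.load('s1.npy'); c=bot.get_calibration('wrist'); M=np.eye(4); M[:3,:3]=s[3:].reshape(3,3); M[:3,3]=s[:3]; P=M@np.array(c['hand_eye'])
D=np.load('pics/w1.npz')['d']
for n,u,v,z in [('pivot',390,172,.134),('h1',383,461,.132),('h2',381,572,.132),('pegtip',232,437,.142),('scr1',317,313,.124),('scr2',207,474,.124),('cornR',158,460,.124),('corn',240,516,.124),('cornF',292,270,.124),('FLcorner',735,445,.12),('FRcorner',240,82,.12)]:
    q=np.array([180+u/4-.4,90+v/4-.4]); print(n,onz(c,P,q,z)[0].round(4),dep(c,P,q,D)[0].round(4))
for n,u,v,z in [('h3?',275,262,.132),('knob',273,312,.163)]:
    q=np.array([u,v]);print(n,onz(c,P,q,z)[0].round(4),dep(c,P,q,D)[0].round(4))
E
```

```text
pivot [ 0.4034 -0.3214  0.134 ] [ 0.4035 -0.3213  0.1405]
h1 [ 0.4668 -0.292   0.132 ] [ 0.4692 -0.2909  0.1194]
h2 [ 0.4929 -0.2797  0.132 ] [ 0.496  -0.2783  0.1206]
pegtip [ 0.4757 -0.3279  0.142 ] [ 0.4752 -0.3278  0.144 ]
scr1 [ 0.4419 -0.3226  0.124 ] [ 0.4419 -0.3227  0.1237]
scr2 [ 0.4914 -0.3303  0.124 ] [ 0.4912 -0.3303  0.1247]
cornR [ 0.4936 -0.3431  0.124 ] [ 0.4948 -0.3434  0.1195]
corn [ 0.4977 -0.318   0.124 ] [ 0.4976 -0.318   0.1244]
cornF [ 0.4351 -0.3327  0.124 ] [ 0.4351 -0.3328  0.1231]
FLcorner [ 0.4246 -0.2111  0.12  ] [ 0.4307 -0.1707 -0.0008]
FRcorner [ 0.4002 -0.3636  0.12  ] [ 0.4001 -0.3638  0.1192]
h3? [ 0.5216 -0.2654  0.132 ] [ 0.5258 -0.2634  0.1204]
knob [ 0.5585 -0.2491  0.163 ] [ 0.5685 -0.2445  0.1445]
```

jog_arm(motion=[30,10,-1,0,0,0,70,35,-2,0,1,0,105,70,-4,0,1,0,117,90,-4,0,1,0,117,110,-4,0,1,0,117,125,-4,0,1,0,117,136,-4,0,1,0,117,141,-4,0,1,0,117,141,-4,0,1,0,117,141,-4,0,1,0])

```text
time_s: 3.7
position: [0.5764, -0.2417, 0.1582]
tcp_rot: [[0.904, 0.001, -0.428], [0.428, -0.001, 0.904], [0.001, -1.0, -0.001]]
force: [-0.2, 0.0, -0.5]
opening: 0.996
```

```bash
python3 - <<'E'
from h import *
s=bot.read_state(); print(s['time_s'],s['position'],s['force'],s['joint_positions'].round(1))
snap('scene','s2');snap('side','d2')
a=cv2.imread('pics/s2.png')[110:250,200:340]; b=cv2.imread('pics/d2.png')[110:250,210:350]
cv2.imwrite('pics/c2.png',cv2.resize(np.hstack([a,b]),None,fx=2.85,fy=4,interpolation=cv2.INTER_CUBIC))
E
```

```text
3.7 [ 0.57638829 -0.2417352   0.15823261] [-0.21093123  0.02694447 -0.49947166] [ -33.    36.1   86.6   -0.    57.2 -148.3]
```

View pics/c2.png

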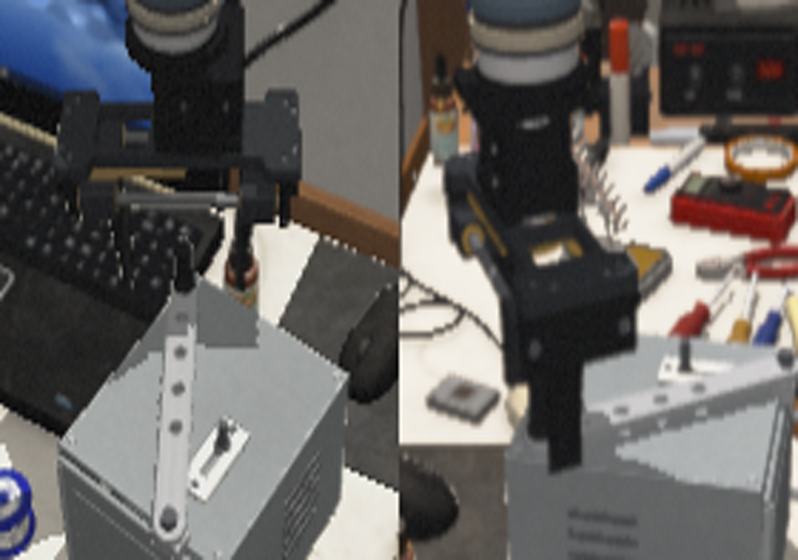

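The knob (left half, ~(185,262)) stands between the two fingers, whose tips are above the bar. Closing.

jog_arm(motion=[0,0,0,0,0,0,0,0,0,0,0,0,0,0,0,0,0,0,0,0,0,0,0,0,0,0,0,0,0,0,0,0,0,0,0,0,0,0,0,0,0,0,0,0,0,0,0,0], gripper=0)

```text
time_s: 4.8
position: [0.5761, -0.2414, 0.1576]
tcp_rot: [[0.904, 0.0, -0.428], [0.428, -0.0, 0.904], [0.0, -1.0, -0.0]]
force: [-0.3, -0.4, -0.6]
opening: 0.179
```

```bash
python3 - <<'E'
from h import *
s=bot.read_state(); print(s['time_s'],s['position'],s['force'],s['moment'],s['opening']*87)
snap('wrist','w3');snap('scene','s3');snap('side','d3')
a=cv2.imread('pics/s3.png')[110:250,200:340]; b=cv2.imread('pics/d3.png')[110:250,210:350]
cv2.imwrite('pics/c3.png',cv2.resize(np.hstack([a,b]),None,fx=2.85,fy=4,interpolation=cv2.INTER_CUBIC))
E
```

```text
4.8 [ 0.5760647  -0.24135423  0.15755037] [-0.2562323  -0.35967389 -0.59993681] [0.02229673 0.05314228 0.01714587] 15.564410338057339
```

View pics/c3.png

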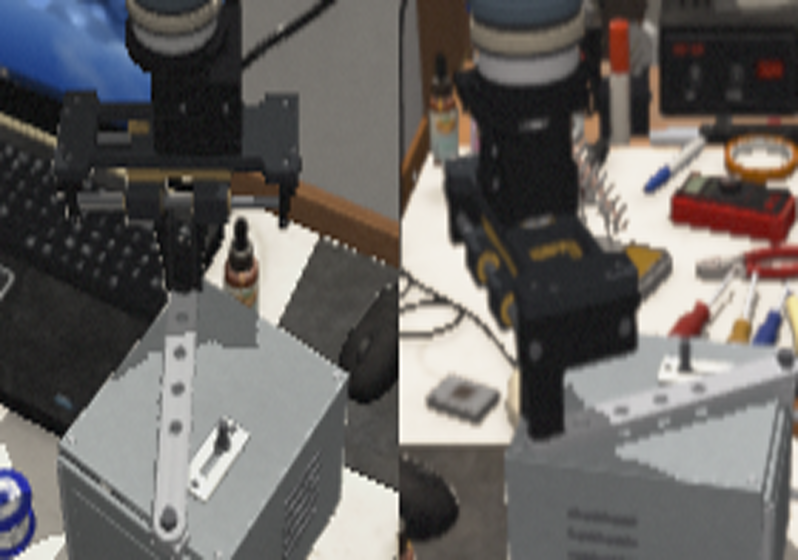

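View pics/w3.png

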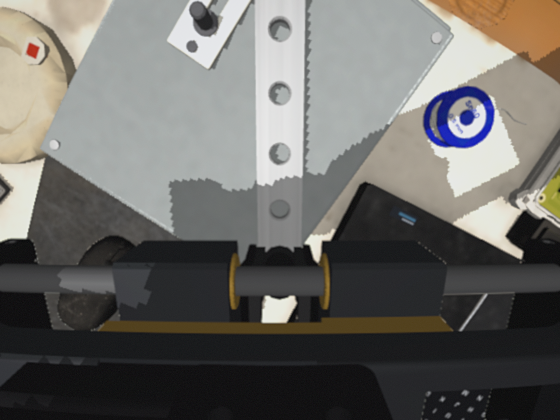

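```bash
python3 - <<'E'
from h import *
s=bot.read_state(); c,P=T('wrist',s)
H=onz(c,P,[(280,29),(280,93),(280,153),(279.5,209)],.132)
print(H.round(4)); d=H[3]-H[0]; print(np.linalg.norm(d),np.degrees(np.arctan2(d[1],d[0])))
R=np.array(s['tcp_rot']); print(((H-s['position'])@R*1000).round(1))
print('peg',onz(c,P,[(206,20)],.142))
p=cv2.imread('pics/w3.png'); cv2.imwrite('pics/w3z.png',cv2.resize(p[0:100,150:300],None,fx=5,fy=5,interpolation=cv2.INTER_CUBIC))
E
```

```text
[[ 0.4672 -0.2916  0.132 ]
 [ 0.4942 -0.2788  0.132 ]
 [ 0.521  -0.2661  0.132 ]
 [ 0.548  -0.2536  0.132 ]]
0.08921450064874892 25.204181652076496
[[-119.9   25.6    1.2]
 [ -90.1   25.6    1.2]
 [ -60.4   25.6    1.2]
 [ -30.7   25.6    0.9]]
peg [[ 0.48073547 -0.32242775  0.142     ]]
```

View pics/w3z.png

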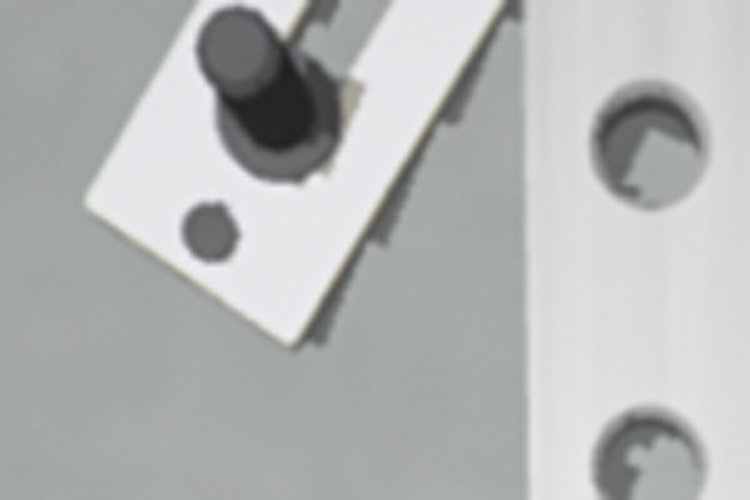

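```bash
python3 - <<'E'
from h import *
s=bot.read_state(); c,P=T('wrist',s)
print('peg',onz(c,P,[(197,9.6)],.142), 'scr',onz(c,P,[(191.6,46)],.124))
R=np.array(s['tcp_rot']); pk=s['position']-R[:,0]*.0007; print('pivot',pk-R[:,0]*.19)
E
```

```text
peg [[ 0.47833733 -0.32794065  0.142     ]] scr [[ 0.49131859 -0.33038108  0.124     ]]
pivot [ 0.40371467 -0.32296631  0.15755816]
```

```bash
cat >> h.py <<'E'
piv0=np.array([.4037,-.3222]); yaw=np.radians(-8.7); ycab=np.array([-np.sin(yaw),np.cos(yaw)]); xcab=np.array([np.cos(yaw),np.sin(yaw)])
hinge=piv0+.110*ycab; Lk=.1907; Hk=.0316
def pivot(th):
    v=piv0-hinge; c,s=np.cos(-th),np.sin(-th)
    return hinge+np.array([c*v[0]-s*v[1],s*v[0]+c*v[1]])
def pose(th,sw,al):  # rad, swing world angle, lift
    b=np.array([np.cos(sw),np.sin(sw),0]); z=np.array([0,0,1.])
    p=np.r_[pivot(th),.126]+Lk*(np.cos(al)*b+np.sin(al)*z)+Hk*(-np.sin(al)*b+np.cos(al)*z)
    return p,Rphi(np.degrees(sw)+90,np.degrees(al))
def for_hole(h,r=.130,al=0.12):
    # door, swing so that hole (at r along, lift al) is above h (xy)
    from scipy.optimize import fsolve
    def f(x):
        q=pivot(x[0])+r*np.cos(al)*np.array([np.cos(x[1]),np.sin(x[1])]); return (q-h)*1000
    return fsolve(f,[.55,-.24])
E
python3 - <<'E'
from h import *
s=bot.read_state(); p0=np.array(s['position']);R0=np.array(s['tcp_rot'])
sw0=np.radians(25.2); print(pose(0,sw0,0)[0],p0)
peg=np.array([.4771,-.3281]); th,sw=for_hole(peg); print('target',th,np.degrees(sw),pivot(th))
off=p0-pose(0,sw0,0)[0]
for a in np.linspace(0,.3,9)[1:]:
    p,R=pose(0,sw0,a); print(delta(p+off,R,p0,R0).round(1).tolist())
print('swing')
pa,Ra=pose(0,sw0,.3)
for t in np.linspace(0,1,17)[1:]:
    k=t*t*(3-2*t); P_=pivot(k*th); w=sw0+k*(sw-sw0); p,R=pose(k*th,w,.3)
    v=peg-P_; b=np.array([np.cos(w),np.sin(w)]); al=v@b; la=b[0]*v[1]-b[1]*v[0]
    print(delta(p,R,pa,Ra).round(1).tolist(),'along',round(al,3),'lat',round(la,3),'h over tip',round(.126+al*np.tan(.3)-.142,3))
E
```

```text
[ 0.57625052 -0.24100389  0.1576    ] [ 0.57605705 -0.24132935  0.15755152]
target 0.5263142259979066 -12.97299462159116 [ 0.35132914 -0.29912594]
[-1.3, -7.1, 0.0, -0.0, 0.1, -2.2]
[-2.9, -14.2, 0.0, -0.0, 0.1, -4.3]
[-4.8, -21.2, 0.0, -0.0, 0.1, -6.4]
[-6.9, -28.1, 0.0, -0.0, 0.1, -8.6]
[-9.2, -35.0, 0.0, -0.0, 0.1, -10.7]
[-11.9, -41.7, 0.0, -0.0, 0.1, -12.9]
[-14.7, -48.4, 0.0, -0.0, 0.1, -15.0]
[-17.9, -54.9, 0.0, -0.0, 0.1, -17.2]
swing
[-0.5, -0.2, -0.9, -0.1, 0.4, 0.0] along 0.065 lat -0.036 h over tip 0.004
[-2.0, -0.6, -3.5, -0.5, 1.6, -0.0] along 0.067 lat -0.036 h over tip 0.005
[-4.5, -1.4, -7.5, -1.0, 3.4, 0.0] along 0.071 lat -0.035 h over tip 0.006
[-7.9, -2.4, -12.6, -1.8, 5.7, -0.0] along 0.075 lat -0.034 h over tip 0.007
[-12.2, -3.8, -18.5, -2.6, 8.5, 0.0] along 0.081 lat -0.033 h over tip 0.009
[-17.3, -5.4, -24.7, -3.6, 11.5, 0.0] along 0.087 lat -0.031 h over tip 0.011
[-23.2, -7.2, -31.1, -4.6, 14.8, 0.0] along 0.093 lat -0.028 h over tip 0.013
[-29.7, -9.2, -37.4, -5.6, 18.2, 0.0] along 0.099 lat -0.025 h over tip 0.015
[-36.7, -11.4, -43.3, -6.7, 21.6, -0.0] along 0.105 lat -0.021 h over tip 0.017
[-43.8, -13.5, -48.6, -7.7, 24.9, -0.0] along 0.111 lat -0.017 h over tip 0.018
[-50.7, -15.7, -53.1, -8.7, 28.0, -0.0] along 0.116 lat -0.013 h over tip 0.02
[-57.2, -17.7, -56.9, -9.5, 30.8, 0.0] along 0.12 lat -0.009 h over tip 0.021
[-62.8, -19.4, -59.8, -10.2, 33.1, 0.0] along 0.124 lat -0.005 h over tip 0.022
[-67.3, -20.8, -61.9, -10.8, 34.9, -0.0] along 0.127 lat -0.003 h over tip 0.023
[-70.2, -21.7, -63.2, -11.2, 36.1, -0.0] along 0.128 lat -0.001 h over tip 0.024
[-71.2, -22.0, -63.6, -11.3, 36.5, -0.0] along 0.129 lat 0.0 h over tip 0.024
```

```bash
python3 - <<'E'
from h import *
c,P=T('scene'); print(onz(c,P,[(329,308)],.041))
E
```

```text
[[ 0.373769   -0.50016364  0.041     ]]
```

jog_arm(motion=[-0.5,-2.5,0,0,0,-0.8,-1.6,-8.5,0,0,0,-2.6,-3.3,-15.5,0,0,0,-4.7,-5.2,-22.5,0,0,0,-6.8,-7.3,-29.4,0,0,0,-9,-9.7,-36.3,0,0,0,-11.1,-12.4,-43,0,0,0,-13.3,-15.3,-49.7,0,0,0,-15.4,-17.2,-53.5,0,0,0,-16.7,-17.9,-55,0,0,0,-17.2,-17.9,-55,0,0,0,-17.2])

```text
time_s: 6.32
position: [0.5605, -0.2408, 0.2126]
tcp_rot: [[0.883, 0.222, -0.413], [0.398, 0.112, 0.91], [0.248, -0.969, 0.01]]
force: [-20.0, -11.3, -12.2]
opening: 0.166
```

```bash
python3 - <<'E'
from h import *
s=bot.read_state(); print(s['time_s'],s['position'],s['force'],s['moment'],s['opening']*87, pose(0,np.radians(25.2),.3)[0])
snap('side','d4');snap('scene','s4')
a=cv2.imread('pics/s4.png')[110:250,200:340]; b=cv2.imread('pics/d4.png')[110:250,210:350]
cv2.imwrite('pics/c4.png',cv2.resize(np.hstack([a,b]),None,fx=2.85,fy=4,interpolation=cv2.INTER_CUBIC))
E
```

```text
6.325 [ 0.56045152 -0.24077513  0.21256169] [-19.95615995 -11.34820532 -12.1644773 ] [-1.94448212  4.06572756 -0.01851787] 14.402802951698446 [ 0.56009414 -0.24860651  0.21254434]
```

View pics/c4.png

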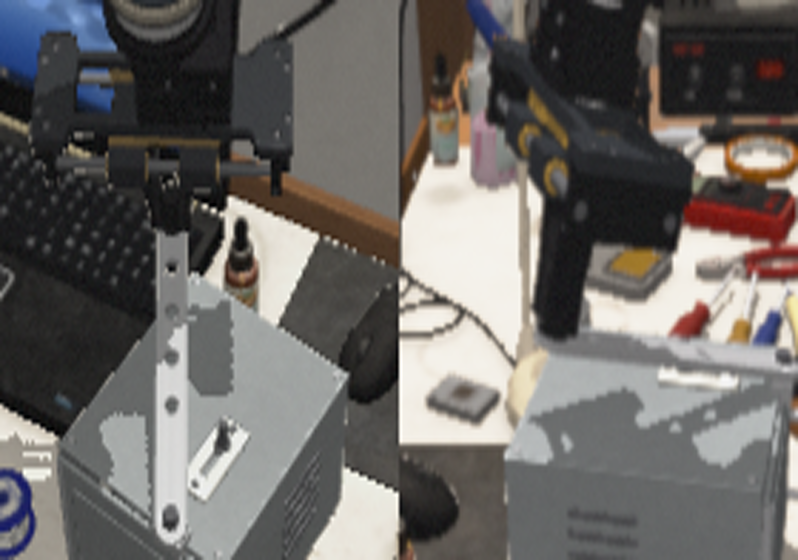

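```bash
python3 - <<'E'
from h import *
s=bot.read_state(); print(s['time_s'],s['position'],s['force'],s['moment'],s['joint_positions'].round(1),s['tau'].round(1),s['qvel'].round(1))
snap('wrist','w4')
E
```

```text
6.425 [ 0.56048266 -0.24077047  0.21242159] [-19.93831092 -11.86456747 -12.42148418] [-1.91117427  4.01008353 -0.02284407] [ -40.    28.8   92.9   16.5   53.7 -163.6] [ 11.4 -48.6 -24.6   6.5  -2.   -0. ] [-0.   0.2  0.   0.1  0.  -0. ]
```

View pics/w4.png

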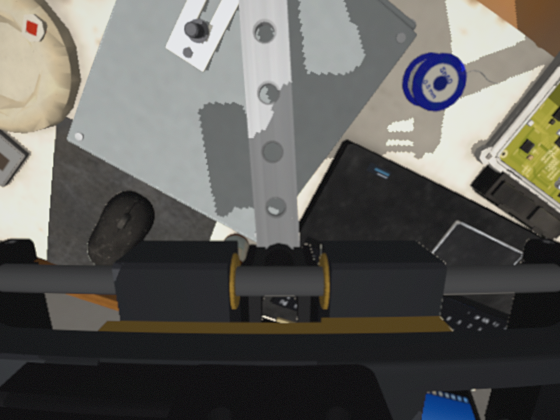

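View pics/s4.png

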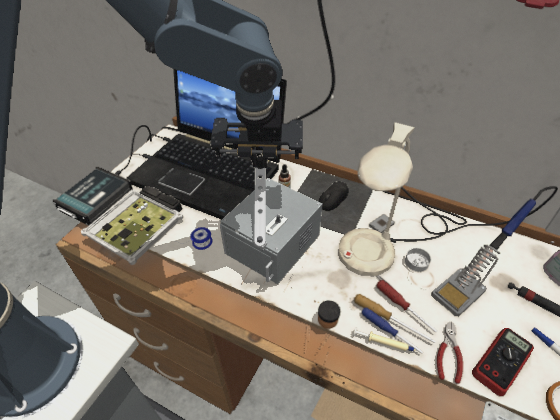

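```bash
python3 - <<'E'
from h import *
for n,f,x,y in [('s','ff',215,185),('d','gg',300,185)]:
    a=cv2.imread(f'pics/{n}3.png')[y:y+80,x:x+80]; b=cv2.imread(f'pics/{n}4.png')[y:y+80,x:x+80]
    cv2.imwrite(f'pics/{f}.png',cv2.resize(np.hstack([a,b]),None,fx=5,fy=5,interpolation=cv2.INTER_CUBIC))
E
```

```text
(no output)
```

View pics/ff.png

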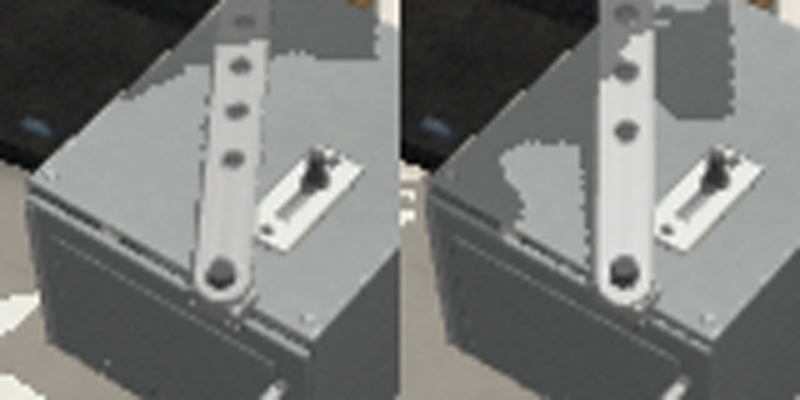

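View pics/gg.png

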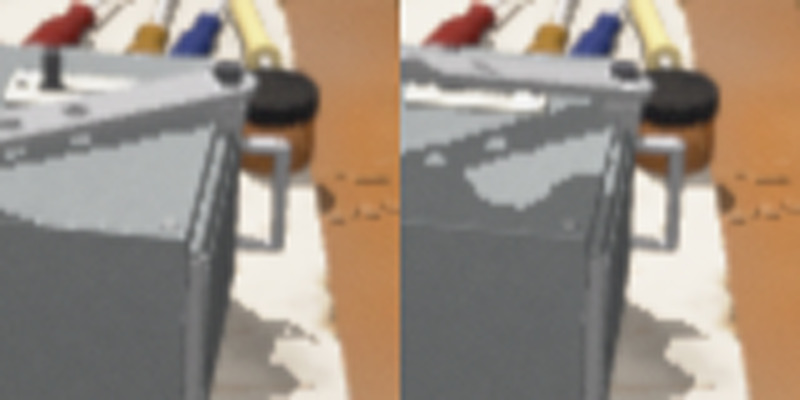

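```bash
python3 - <<'E'
from h import *
s=bot.read_state(); p0=np.array(s['position']);R0=np.array(s['tcp_rot'])
for th,sw,al in [(0.03,26,.27),(.06,23.5,.28),(.09,21,.3),(.12,18,.3)]:
    print(delta(*pose(th,np.radians(sw),al),p0,R0).round(1).tolist())
E
```

```text
[-5.0, 3.9, -2.7, -0.2, -1.7, -1.1]
[-7.9, 1.3, -8.4, -0.8, 0.7, -1.7]
[-11.5, -3.2, -13.8, -1.5, 3.1, -2.8]
[-14.7, -4.1, -20.8, -2.3, 6.0, -2.8]
```

jog_arm(motion=[-3,1,-2,0,1,0,-5,1,-4,-0.2,2,-0.5,-7.9,0,-8.4,-0.8,3,-1.7,-10,-2,-11,-1.2,4,-2.2,-11.5,-3.2,-13.8,-1.5,5,-2.8,-13,-3.7,-17,-2,6,-2.8,-14.7,-4.1,-20.8,-2.3,7,-2.8,-14.7,-4.1,-20.8,-2.3,7,-2.8,-14.7,-4.1,-20.8,-2.3,7,-2.8])

```text
time_s: 7.6
position: [0.5654, -0.265, 0.2183]
tcp_rot: [[0.908, 0.302, -0.289], [0.275, 0.089, 0.957], [0.315, -0.949, -0.002]]
force: [-5.5, -1.7, -3.4]
opening: 0.176
```

```bash
python3 - <<'E'
from h import *
s=bot.read_state(); print(s['time_s'],s['position'],s['force'],s['moment'],s['opening']*87,s['joint_positions'].round(1), pose(.12,np.radians(18),.3)[0]);R=np.array(s['tcp_rot']);print(R.round(3))
print('pitch',np.degrees(np.arcsin(R[2,0])),'yaw',np.degrees(np.arctan2(R[1,0],R[0,0])))
snap('wrist','w5');snap('side','d5');snap('scene','s5')
a=cv2.imread('pics/s5.png')[130:270,200:340]; b=cv2.imread('pics/d5.png')[110:250,230:370]
cv2.imwrite('pics/c5.png',cv2.resize(np.hstack([a,b]),None,fx=2.85,fy=4,interpolation=cv2.INTER_CUBIC))
E
```

```text
7.6 [ 0.56537209 -0.26503859  0.21832059] [-5.45688773 -1.73769793 -3.39228036] [-0.05927761  1.36922061 -0.05540787] 15.318433947619857 [ -42.6   28.3   93.8   20.6   50.1 -161.7] [ 0.55518746 -0.26601439  0.21254434]
[[ 0.908  0.302 -0.289]
 [ 0.275  0.089  0.957]
 [ 0.315 -0.949 -0.002]]
pitch 18.372320655921513 yaw 16.831318003991814
```

View pics/c5.png

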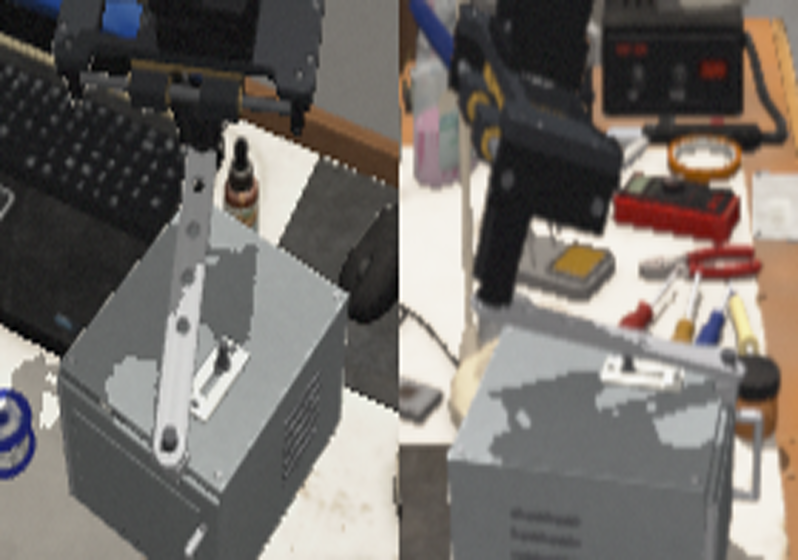

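View pics/w5.png

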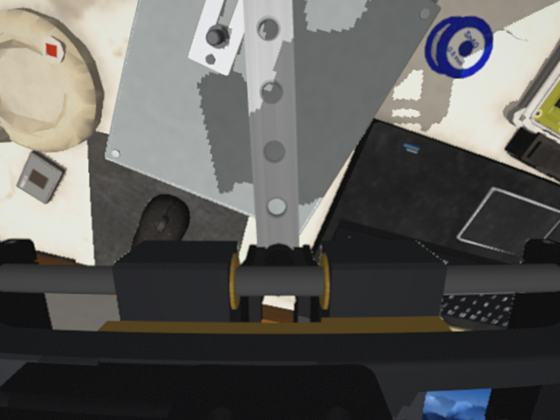

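```bash
cat >> h.py <<'E'
def barfit(f,uv,side=9):
    """hole pixels + depth beside them -> bar in tool frame: top-surface height & pitch, knob x"""
    c=bot.get_calibration('wrist'); E=np.array(c['hand_eye']); D=np.load('pics/'+f+'.npz')['d']; uv=np.array(uv,float)
    t=uv[-1]-uv[0]; t/=np.linalg.norm(t)
    pts=[]
    for a in np.linspace(-.1,1.0,40):
        q=uv[0]+a*(uv[-1]-uv[0])
        for o in (-15,-13,13,15):
            w=q+o*np.array([-t[1],t[0]])
            if 0<=w[1]<420 and D[int(w[1]),int(w[0])]>0: pts.append(dep(c,E,w,D)[0])
    pts=np.array(pts)*1000; m=abs(pts[:,1]-np.median(pts[:,1]))<12; pts=pts[m]
    k=np.polyfit(pts[:,0],pts[:,1],1)
    r=pts[:,1]-np.polyval(k,pts[:,0]); k=np.polyfit(pts[abs(r)<2,0],pts[abs(r)<2,1],1)
    o,d=rays(c,E,uv); o=o*1000
    tt=(k[0]*o[0]+k[1]-o[1])/(d[:,1]-k[0]*d[:,0]); H=o+d*tt[:,None]
    u=(H[-1]-H[0]); n=np.linalg.norm(u); u/=n
    kn=H[-1]+30*u
    print('top line y=%.4f x+%.2f'%tuple(k),'rel pitch %.2f yaw %.2f'%(np.degrees(np.arctan(k[0])),np.degrees(np.arctan2(u[2],u[0]))),'span %.1f'%n,'knob base(top of bar)',kn.round(1)); print(H.round(1))
E
python3 - <<'E'
from h import *
barfit('w3',[(280,29),(280,93),(280,153),(279.5,209)])
barfit('w4',[(263,31),(267,93),(271,151),(275,206)])
barfit('w5',[(268,28),(271,92),(274,151),(277,206)])
E
```

```text
top line y=0.0012 x+25.50 rel pitch 0.07 yaw -0.16 span 89.3 knob base(top of bar) [-0.6 25.5  0.7]
[[-119.9   25.4    1. ]
 [ -90.1   25.4    1. ]
 [ -60.4   25.4    1. ]
 [ -30.6   25.5    0.8]]
top line y=-0.0388 x+26.57 rel pitch -2.22 yaw 3.73 span 89.4 knob base(top of bar) [-1.8 26.6  0.2]
[[-120.9   31.3   -7.5]
 [ -90.7   30.1   -5.7]
 [ -61.3   28.9   -3.7]
 [ -31.8   27.8   -1.7]]
top line y=-0.0048 x+26.57 rel pitch -0.27 yaw 2.74 span 89.1 knob base(top of bar) [-2.  26.6  0.8]
[[-120.9   27.1   -4.9]
 [ -90.8   27.    -3.5]
 [ -61.4   26.9   -2.1]
 [ -32.    26.7   -0.6]]
```

```bash
sed -i 's/Lk=.1907; Hk=.0316/Lk=.1918; Hk=.0326/' h.py; cat >> h.py <<'E'
DY=np.radians(-2.7)
def pose2(th,sw,al):
    return pose(th,sw,al)[0],Rphi(np.degrees(sw+DY)+90,np.degrees(al))
E
python3 - <<'E'
from h import *
s=bot.read_state(); p0=np.array(s['position']);R0=np.array(s['tcp_rot'])
sw0=np.radians(19.5);al0=.322; print(pose(0,sw0,al0)[0],p0)
peg=np.array([.4771,-.3281]); th,sw=for_hole(peg,al=.12); print('target',th,np.degrees(sw),pivot(th))
for t in np.linspace(0,1,17)[1:]:
    k=t*t*(3-2*t); w=sw0+k*(sw-sw0); al=al0+(.22-al0)*max(0,(t-.3)/.7); P_=pivot(k*th); p,R=pose2(k*th,w,al)
    v=peg-P_; b=np.array([np.cos(w),np.sin(w)]); aa=v@b; la=b[0]*v[1]-b[1]*v[0]
    print(delta(p,R,p0,R0).round(1).tolist(),'lat',round(la,3),'h',round(.126+aa*np.tan(al)-.142,3))
E
```

```text
[ 0.56548139 -0.2649102   0.21762238] [ 0.56536305 -0.2650014   0.21829589]
target 0.5263142259979066 -12.97299462159116 [ 0.35132914 -0.29912594]
[-0.6, 0.5, -0.8, -0.0, 0.4, -0.1] lat -0.03 h 0.007
[-2.1, 0.0, -3.0, -0.3, 1.4, -0.1] lat -0.03 h 0.007
[-4.4, -0.7, -6.5, -0.8, 2.9, -0.1] lat -0.029 h 0.009
[-7.6, -1.8, -10.9, -1.5, 4.9, -0.1] lat -0.028 h 0.01
[-11.6, -2.8, -16.0, -2.3, 7.2, 0.0] lat -0.026 h 0.011
[-16.0, -2.6, -21.6, -3.1, 9.8, 0.6] lat -0.025 h 0.012
[-21.0, -2.6, -27.3, -3.9, 12.6, 1.1] lat -0.022 h 0.013
[-26.6, -2.7, -33.1, -4.8, 15.5, 1.6] lat -0.02 h 0.014
[-32.5, -3.0, -38.6, -5.6, 18.4, 2.1] lat -0.017 h 0.015
[-38.5, -3.3, -43.7, -6.4, 21.3, 2.6] lat -0.013 h 0.015
[-44.3, -3.5, -48.2, -7.1, 23.9, 3.1] lat -0.01 h 0.016
[-49.7, -3.6, -52.1, -7.7, 26.3, 3.6] lat -0.007 h 0.016
[-54.4, -3.5, -55.3, -8.2, 28.3, 4.1] lat -0.004 h 0.015
[-58.1, -3.0, -57.7, -8.5, 29.9, 4.6] lat -0.002 h 0.015
[-60.6, -2.1, -59.4, -8.6, 30.9, 5.1] lat -0.001 h 0.014
[-61.4, -0.6, -60.2, -8.6, 31.3, 5.6] lat 0.0 h 0.013
```

jog_arm(motion=[-0.6,0.5,-0.8,0,0.6,-0.1,-2.1,0,-3,-0.3,1.6,-0.1,-4.4,-0.7,-6.5,-0.8,3.1,-0.1,-7.6,-1.8,-10.9,-1.5,5,-0.1,-11.6,-2.8,-16,-2.3,7.2,0,-16,-2.6,-21.6,-3.1,9.8,0.6,-21,-2.6,-27.3,-3.9,12.6,1.1,-26.6,-2.7,-33.1,-4.8,15.5,1.6,-32.5,-3,-38.6,-5.6,18.4,2.1,-38.5,-3.3,-43.7,-6.4,21.3,2.6,-44.3,-3.5,-48.2,-7.1,23.9,3.1,-49.7,-3.6,-52.1,-7.7,26.3,3.6,-54.4,-3.5,-55.3,-8.2,28.3,4.1,-58.1,-3,-57.7,-8.5,29.9,4.6,-60.6,-2.1,-59.4,-8.6,30.9,5.1,-61.4,-0.6,-60.2,-8.6,31.3,5.6,-61.4,-0.6,-60.2,-8.6,31.3,5.6,-61.4,-0.6,-60.2,-8.6,31.3,5.6])

```text
time_s: 10.0
position: [0.5277, -0.3399, 0.2002]
tcp_rot: [[0.939, 0.213, 0.271], [-0.264, -0.061, 0.963], [0.221, -0.975, -0.001]]
force: [2.3, 0.1, 0.8]
opening: 0.172
```

```bash
cat > look.py <<'E'
import sys; from h import *
k=sys.argv[1]
s=bot.read_state(); R=np.array(s['tcp_rot']); print(s['time_s'],s['position'].round(4),'F',s['force'].round(2),'M',s['moment'].round(2),s['opening']*87,s['joint_positions'].round(1))
print('pitch',np.degrees(np.arcsin(R[2,0])).round(2),'yaw',np.degrees(np.arctan2(R[1,0],R[0,0])).round(2))
np.save('st_%s.npy'%k,np.r_[s['position'],R.ravel()])
snap('wrist','w'+k);snap('side','d'+k);snap('scene','s'+k)
a=cv2.imread(f'pics/s{k}.png')[130:270,200:340]; b=cv2.imread(f'pics/d{k}.png')[110:250,230:370]
cv2.imwrite(f'pics/c{k}.png',cv2.resize(np.hstack([a,b]),None,fx=2.85,fy=4,interpolation=cv2.INTER_CUBIC))
E
python3 look.py 6
```

```text
10.0 [ 0.5277 -0.3399  0.2002] F [2.34 0.12 0.85] M [ 0.22 -0.33 -0.05] 14.954489527704423 [ -45.9   29.6   93.4    8.8   46.3 -125.7]
pitch 12.8 yaw -15.69
```

View pics/c6.png

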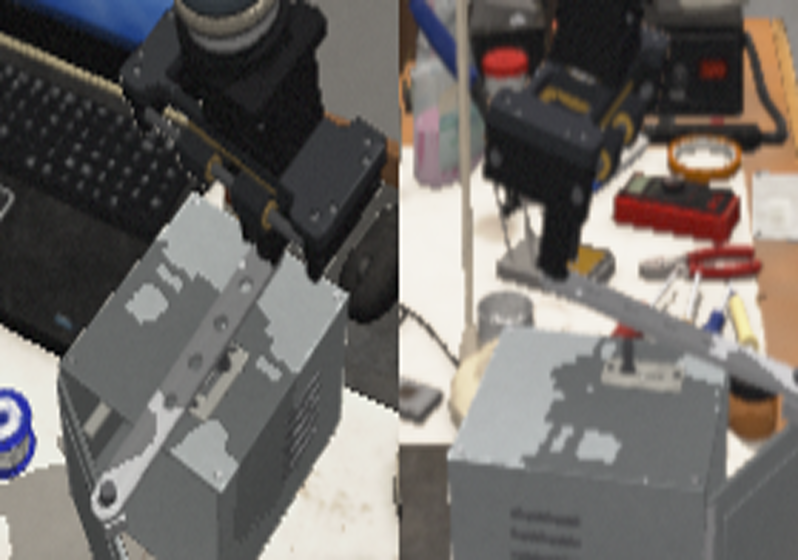

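View pics/w6.png

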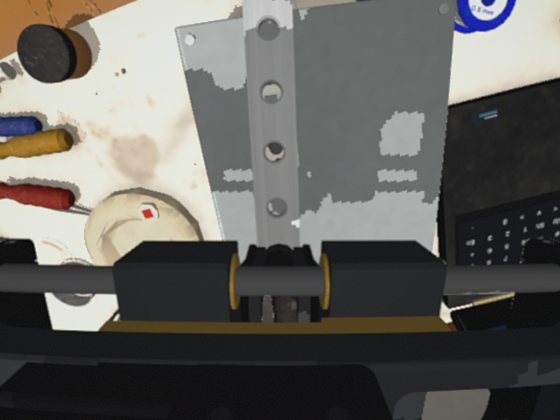

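```bash
python3 - <<'E'
from h import *
p=cv2.imread('pics/w6.png'); cv2.imwrite('pics/w6z.png',cv2.resize(p[70:230,220:330],None,fx=5,fy=3.7*1.0,interpolation=cv2.INTER_CUBIC))
barfit('w6',[(268,29),(271,92),(274,151.5),(277,206)])
p=cv2.imread('pics/d6.png'); cv2.imwrite('pics/d6z.png',cv2.resize(p[170:260,310:380],None,fx=6,fy=6,interpolation=cv2.INTER_CUBIC))
E
```

```text
top line y=-0.0038 x+26.19 rel pitch -0.22 yaw 2.76 span 88.3 knob base(top of bar) [-2.3 26.2  0.2]
[[-120.5   26.7   -5.5]
 [ -90.9   26.5   -4.2]
 [ -61.3   26.4   -2.8]
 [ -32.3   26.3   -1.3]]
```

View pics/w6z.png

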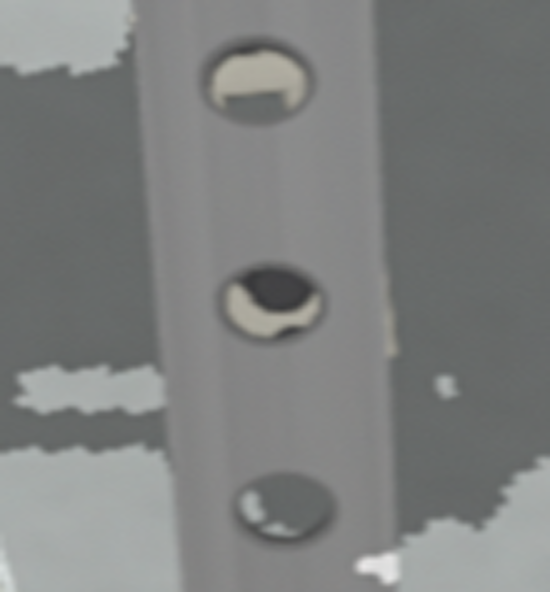

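View pics/d6.png

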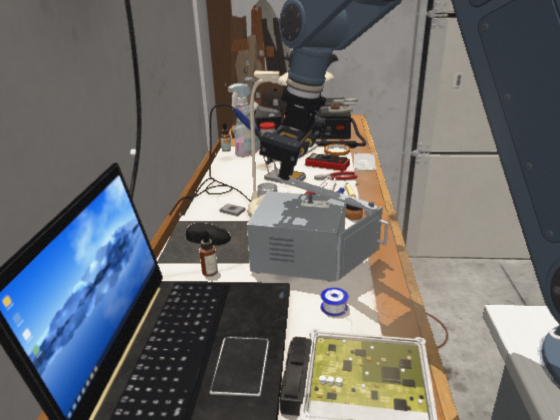

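```bash
python3 - <<'E'
from h import *
s=np.load('st_6.npy'); M=np.eye(4); M[:3,:3]=s[3:].reshape(3,3); M[:3,3]=s[:3]
c=bot.get_calibration('wrist'); P=M@np.array(c['hand_eye'])
g=onz(c,P,[(276.2,146.1)],.142)[0]; print('peg',g)
# hole3 underside in world from barfit
def W(x): return M[:3,:3]@(np.array(x)/1000)+M[:3,3]
h=W([-61.3,26.4,-2.8]); h4=W([-32.3,26.3,-1.3]);h1=W([-120.5,26.7,-5.5])
u=(h4-h1)/np.linalg.norm(h4-h1); n=np.cross(u,[0,0,1]); n/=np.linalg.norm(n); up=np.cross(n,u); 
hb=h-up*.006; print('hole3 under',hb,'barpitch',np.degrees(np.arcsin(u[2])),'baryaw',np.degrees(np.arctan2(u[1],u[0])))
pv=hb-.130*u; print('pivot',pv, pivot(.5263))
p0=s[:3]; print('model', pose2(.5263,np.radians(-12.97),.22)[0],p0)
# horizontal hole position when lowered to .12 vs peg
al=np.arcsin(u[2]); print('hole at lift .12',pv[:2]+.130*np.cos(.12)*u[:2]/np.linalg.norm(u[:2]), 'flat',pv[:2]+.130*u[:2]/np.linalg.norm(u[:2]))
E
```

```text
peg [ 0.4770677  -0.32759417  0.142     ]
hole3 under [ 0.47635838 -0.32836478  0.15500945] barpitch 13.040042767147188 baryaw -12.890293635811332
pivot [ 0.35290239 -0.3001116   0.12567729] [ 0.35133036 -0.29912692]
model [ 0.52679939 -0.33954038  0.1996707 ] [ 0.52772161 -0.3399337   0.20017499]
hole at lift .12 [ 0.47871494 -0.32890409] flat [ 0.47962626 -0.32911264]
```

```bash
python3 - <<'E'
from h import *
pa,Ra=pose2(.5263,np.radians(-12.97),.22)
for al in (.20,.18,.16,.15,.14,.13,.12,.11):
    th,sw=for_hole(np.array([.4755,-.3268]),al=al); print(al,th.round(3),np.degrees(sw).round(2),delta(*pose2(th,sw,al),pa,Ra).round(2).tolist())
E
```

```text
0.2 0.528 -12.61 [0.36, 3.79, 1.3, 0.08, -0.36, 1.15]
0.18 0.533 -12.72 [0.42, 7.53, 1.24, 0.05, -0.25, 2.29]
0.16 0.538 -12.82 [0.46, 11.3, 1.19, 0.03, -0.15, 3.44]
0.15 0.54 -12.86 [0.46, 13.19, 1.17, 0.02, -0.11, 4.01]
0.14 0.542 -12.9 [0.46, 15.09, 1.15, 0.01, -0.07, 4.58]
0.13 0.543 -12.94 [0.46, 16.99, 1.13, 0.0, -0.03, 5.16]
0.12 0.545 -12.98 [0.44, 18.9, 1.11, -0.0, 0.01, 5.73]
0.11 0.547 -13.01 [0.42, 20.81, 1.09, -0.01, 0.04, 6.3]
```

jog_arm(motion=[0.2,2,0.6,0,-0.2,0.6,0.36,3.8,1.3,0.1,-0.4,1.2,0.4,5.6,1.3,0.1,-0.3,1.7,0.4,7.5,1.2,0.1,-0.2,2.3,0.5,9.4,1.2,0,-0.2,2.9,0.5,11.3,1.2,0,-0.1,3.4,0.5,13.2,1.2,0,-0.1,4,0.5,13.2,1.2,0,-0.1,4,0.5,13.2,1.2,0,-0.1,4])

```text
time_s: 11.28
position: [0.5312, -0.3397, 0.1874]
tcp_rot: [[0.952, 0.147, 0.269], [-0.266, -0.042, 0.963], [0.153, -0.988, -0.001]]
force: [3.1, -1.1, 0.3]
opening: 0.17
```

```bash
python3 look.py 7; python3 - <<'E'
from h import *
p=cv2.imread('pics/w7.png'); cv2.imwrite('pics/w7z.png',cv2.resize(p[0:230,220:330],None,fx=5,fy=2.6*1.0,interpolation=cv2.INTER_CUBIC))
cv2.imwrite('pics/w7y.png',cv2.resize(p[130:175,250:300],None,fx=12,fy=12,interpolation=cv2.INTER_CUBIC))
E
```

```text
11.275 [ 0.5312 -0.3397  0.1874] F [ 3.15 -1.1   0.27] M [ 0.22 -0.46 -0.15] 14.791998058366886 [ -44.7   31.8   90.7    5.5   49.9 -122.3]
pitch 8.79 yaw -15.61
```

View pics/w7z.png

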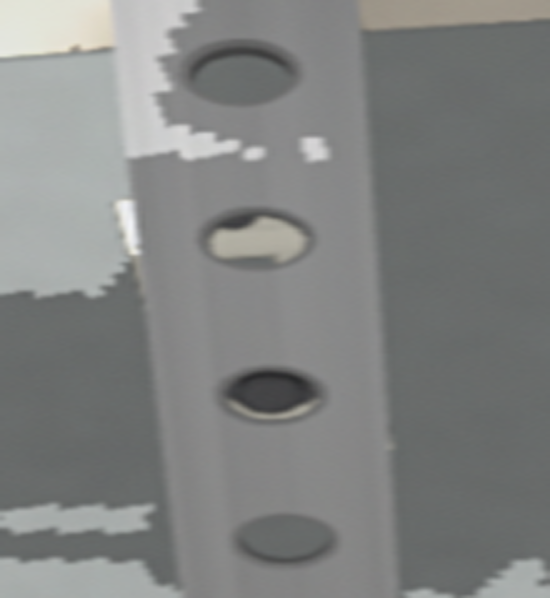

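View pics/w7y.png

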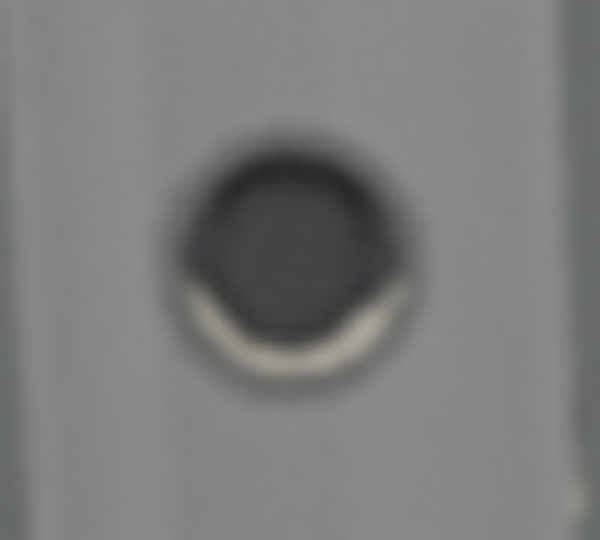

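View pics/c7.png

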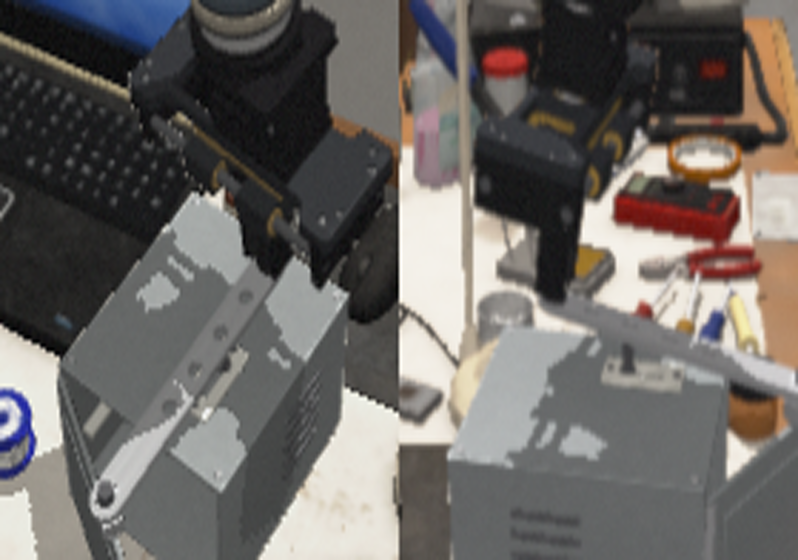

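```bash
cat >> h.py <<'E'
def rel(k,holes,pegpx,zt=.142,i3=2):
    """hole3 & peg from wrist view k (measured state st_k) """
    s=np.load('st_%s.npy'%k); M=np.eye(4); M[:3,:3]=s[3:].reshape(3,3); M[:3,3]=s[:3]
    c=bot.get_calibration('wrist'); E=np.array(c['hand_eye']); P=M@E
    g=onz(c,P,[pegpx],zt)[0]
    # bar top at tool y=26.4 at knob; parallel to tool x (rel pitch ~-.2deg)
    o,d=rays(c,E,holes); t=(.0262-.004*o[0]-o[1])/(d[:,1]+.004*d[:,0]); H=o+d*t[:,None]
    Hw=H@M[:3,:3].T+M[:3,3]; u=Hw[-1]-Hw[0]; u/=np.linalg.norm(u); n=np.cross(u,[0,0,1]); n/=np.linalg.norm(n); up=np.cross(n,u)
    hb=Hw[i3]-up*.006; pv=hb-.13*u; al=np.arcsin(u[2]); b=u[:2]/np.linalg.norm(u[:2])
    print('peg',g.round(4),'hole3u',hb.round(4),'pv',pv.round(4),'al',al.round(4),'yaw',np.degrees(np.arctan2(b[1],b[0])).round(2))
    e=pv[:2]+.13*np.cos(.12)*b-g[:2]; print('err at .12 (hole-peg) along slot, across (mm)',(1000*e@xcab).round(2),(1000*e@ycab).round(2))
E
python3 - <<'E'
from h import *
z=lambda u,v:(220+u/5-.4,v/2.6-.3)
barfit('w7',[z(242,73),z(258,239),(273.8,151.4),z(286,539)])
rel('7',[z(242,73),z(258,239),(273.8,151.4),z(286,539)],(273.8,150.6))
E
```

```text
top line y=0.0039 x+26.82 rel pitch 0.23 yaw 2.65 span 89.4 knob base(top of bar) [-1.7 26.8  0. ]
[[-120.9   26.3   -5.5]
 [ -91.1   26.5   -4.1]
 [ -61.4   26.6   -2.9]
 [ -31.7   26.7   -1.4]]
peg [ 0.4772 -0.3278  0.142 ] hole3u [ 0.4768 -0.3275  0.146 ] pv [ 0.3517 -0.2988  0.1256] al 0.1572 yaw -12.92
err at .12 (hole-peg) along slot, across (mm) 0.18 0.22
```

```bash
python3 - <<'E'
from h import *
h=np.array([.4755,-.3268])
th,sw=for_hole(h,al=.157); pa,Ra=pose2(th,sw,.157)
for al in (.15,.14,.13,.12,.11,.1,.08,.06,.04,.02,0):
    th,sw=for_hole(h,al=al); print(al,th.round(3),np.degrees(sw).round(2),delta(*pose2(th,sw,al),pa,Ra).round(2).tolist())
E
```

```text
0.15 0.54 -12.86 [0.09, 1.32, -0.02, -0.0, 0.03, 0.4]
0.14 0.542 -12.9 [0.21, 3.21, -0.04, -0.01, 0.07, 0.97]
0.13 0.543 -12.94 [0.32, 5.11, -0.06, -0.02, 0.11, 1.55]
0.12 0.545 -12.98 [0.42, 7.01, -0.08, -0.02, 0.15, 2.12]
0.11 0.547 -13.01 [0.52, 8.92, -0.1, -0.02, 0.18, 2.69]
0.1 0.548 -13.04 [0.62, 10.83, -0.11, -0.03, 0.21, 3.27]
0.08 0.55 -13.1 [0.78, 14.67, -0.13, -0.03, 0.27, 4.41]
0.06 0.552 -13.14 [0.92, 18.52, -0.14, -0.03, 0.31, 5.56]
0.04 0.554 -13.17 [1.03, 22.38, -0.14, -0.03, 0.34, 6.7]
0.02 0.554 -13.18 [1.11, 26.26, -0.13, -0.03, 0.35, 7.85]
0 0.555 -13.19 [1.17, 30.14, -0.11, -0.03, 0.36, 9.0]
```

jog_arm(motion=[0.1,1.3,0,0,0,0.4,0.2,3.2,0,0,0,1,0.3,5,0,0,0,1.5,0.3,5.8,0,0,0,1.7,0.3,5.8,0,0,0,1.7])

```text
time_s: 12.05
position: [0.5324, -0.34, 0.1816]
tcp_rot: [[0.956, 0.118, 0.269], [-0.267, -0.034, 0.963], [0.123, -0.992, -0.001]]
force: [3.7, -0.8, 1.1]
opening: 0.176
```

jog_arm(motion=[0.05,0.7,0,0,0,0.2,0.1,1.2,0,0,0,0.4,0.1,1.2,0,0,0,0.4])

```text
time_s: 12.42
position: [0.5326, -0.3402, 0.1805]
tcp_rot: [[0.957, 0.112, 0.269], [-0.267, -0.032, 0.963], [0.116, -0.993, -0.001]]
force: [4.6, -0.1, 0.7]
opening: 0.175
```

jog_arm(motion=[0.05,0.7,0,0,0,0.2,0.1,1.2,0,0,0,0.4,0.1,1.2,0,0,0,0.4])

```text
time_s: 12.8
position: [0.5329, -0.3403, 0.1794]
tcp_rot: [[0.957, 0.105, 0.269], [-0.267, -0.03, 0.963], [0.11, -0.994, -0.001]]
force: [4.5, 1.3, 1.1]
opening: 0.171
```

```bash
python3 look.py 8; python3 - <<'E'
from h import *
p=cv2.imread('pics/w8.png'); cv2.imwrite('pics/w8y.png',cv2.resize(p[130:175,250:300],None,fx=12,fy=12,interpolation=cv2.INTER_CUBIC))
E
```

```text
12.8 [ 0.5329 -0.3403  0.1794] F [4.46 1.25 1.09] M [ 0.13 -0.43 -0.17] 14.83751559181838 [ -44.    33.2   89.     3.7   52.3 -120.5]
pitch 6.3 yaw -15.6
```

View pics/w8y.png

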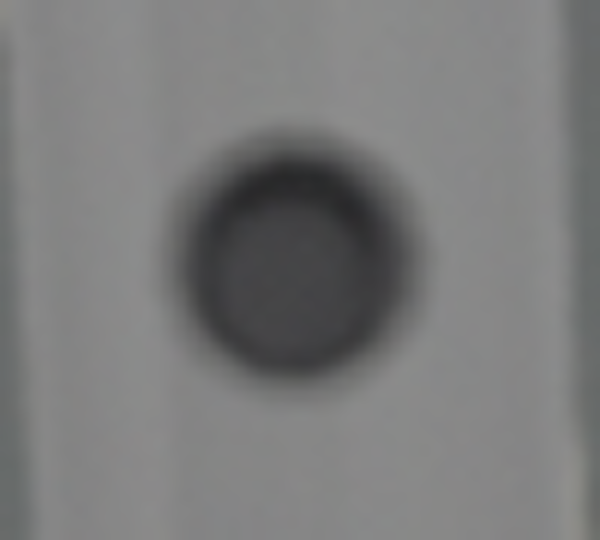

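```bash
python3 - <<'E'
from h import *
z=lambda u,v:(220+u/5-.4,v/2.6-.3)
p=cv2.imread('pics/w8.png'); cv2.imwrite('pics/w8z.png',cv2.resize(p[0:230,220:330],None,fx=5,fy=2.6*1.0,interpolation=cv2.INTER_CUBIC))
rel('8',[z(242,73),z(258,239),(273.8,151.3),z(286,539)],(273.9,153.2))
g=cv2.cvtColor(p,cv2.COLOR_BGR2GRAY).astype(int)
print(g[136:168,268:281])
E
```

```text
peg [ 0.4777 -0.3279  0.142 ] hole3u [ 0.4768 -0.3276  0.1404] pv [ 0.3509 -0.2987  0.1256] al 0.1137 yaw -12.92
err at .12 (hole-peg) along slot, across (mm) -1.05 0.18
[[135 134 137 137 136 138 136 137 137 137 140 138 138]
 [136 135 135 135 136 136 136 136 137 137 139 139 140]
 [135 135 136 136 137 137 138 137 137 138 139 139 140]
 [135 136 136 136 136 136 136 136 136 139 140 140 139]
 [136 135 133 130 125 122 124 126 127 131 138 140 140]
 [132 127 118 110 106 104 106 107 109 114 122 131 137]
 [119 109 104 100  94  88  88  92  94  98 106 113 122]
 [107  96  87  80  69  61  61  64  68  75  85  97 106]
 [ 95  80  64  55  48  43  44  45  46  52  64  78  92]
 [ 79  62  49  43  42  43  43  45  43  45  50  62  78]
 [ 62  49  43  44  47  48  49  47  46  45  44  49  63]
 [ 54  48  49  52  58  60  60  59  56  50  43  43  52]
 [ 51  55  60  62  65  65  65  65  64  60  51  46  49]
 [ 53  60  64  67  67  68  67  66  66  65  60  52  50]
 [ 58  63  68  68  68  69  68  70  68  65  64  58  52]
 [ 62  67  69  70  69  69  69  69  69  67  65  60  57]
 [ 63  69  70  69  69  69  70  69  70  69  65  62  59]
 [ 63  69  68  69  70  69  69  70  68  68  66  62  60]
 [ 62  69  70  68  68  70  70  67  68  68  65  63  62]
 [ 62  68  69  68  70  70  69  70  68  67  66  65  62]
 [ 61  66  68  70  69  69  69  68  68  67  66  62  61]
 [ 61  62  67  70  70  70  68  68  66  66  65  60  64]
 [ 74  63  61  66  69  68  69  66  65  63  60  62  74]
 [ 96  79  66  64  64  65  63  62  62  61  67  79  95]
 [112 102  86  73  68  66  64  63  68  77  88 102 112]
 [122 116 108  99  93  90  87  88  93 101 111 115 123]
 [130 125 121 117 114 112 111 111 114 117 120 126 132]
 [134 133 131 129 125 124 123 123 124 127 131 136 137]
 [134 134 134 133 133 132 134 134 133 134 136 138 138]
 [134 134 134 135 135 135 135 135 135 135 137 137 137]
 [134 133 133 134 133 135 135 135 135 134 135 136 137]
 [134 134 134 134 134 134 135 135 134 135 135 136 137]]
```

View pics/w8z.png

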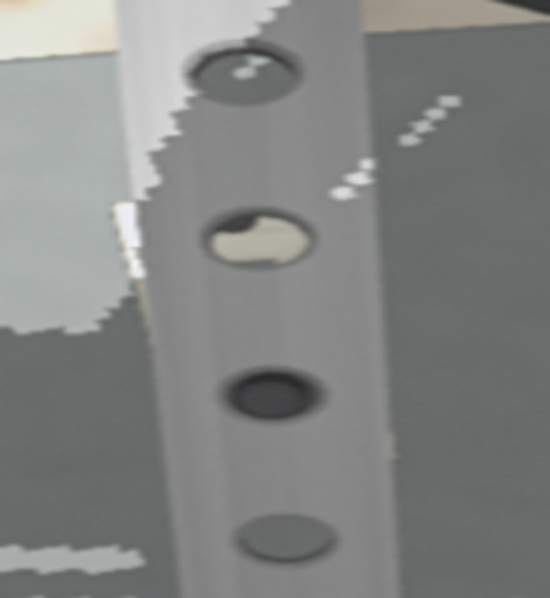

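View pics/c8.png

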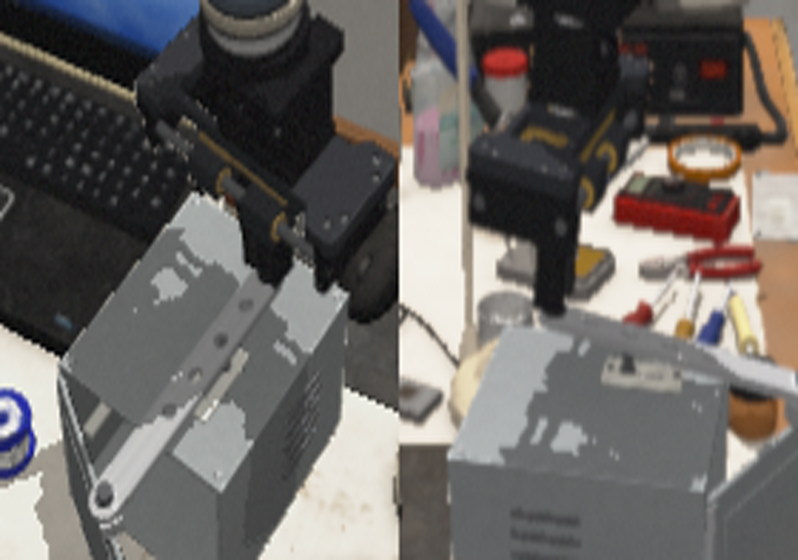

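jog_arm(motion=[0.5,0,0.1,0,0,0,1,0,0.1,0,0,0,1,0,0.1,0,0,0])

```text
time_s: 13.32
position: [0.5336, -0.3403, 0.1794]
tcp_rot: [[0.957, 0.105, 0.269], [-0.267, -0.03, 0.963], [0.109, -0.994, -0.001]]
force: [2.4, 0.3, 0.2]
opening: 0.172
```

jog_arm(motion=[0.1,0.9,0,0,0,0.3,0.1,1.9,0,0,0,0.6,0.1,1.9,0,0,0,0.6])

```text
time_s: 13.7
position: [0.5342, -0.3405, 0.1775]
tcp_rot: [[0.958, 0.095, 0.269], [-0.268, -0.027, 0.963], [0.099, -0.995, -0.001]]
force: [4.4, -0.2, 0.5]
opening: 0.175
```

```bash
python3 - <<'E'
from h import *
h=np.array([.4765,-.3268])
th,sw=for_hole(h,al=.0995); pa,Ra=pose2(th,sw,.0995)
for al in (.09,.08,.07,.06,.05,.04,.03,.02,.01,0):
    th,sw=for_hole(h,al=al); print(al,th.round(3),np.degrees(sw).round(2),delta(*pose2(th,sw,al),pa,Ra).round(2).tolist())
E
```

```text
0.09 0.539 -12.75 [0.19, 1.81, -0.01, -0.0, 0.03, 0.54]
0.08 0.54 -12.78 [0.37, 3.72, -0.02, -0.0, 0.05, 1.12]
0.07 0.541 -12.8 [0.56, 5.64, -0.02, -0.01, 0.07, 1.69]
0.06 0.542 -12.82 [0.73, 7.56, -0.03, -0.01, 0.09, 2.26]
0.05 0.543 -12.83 [0.9, 9.48, -0.03, -0.01, 0.11, 2.84]
0.04 0.544 -12.85 [1.07, 11.41, -0.02, -0.01, 0.12, 3.41]
0.03 0.544 -12.86 [1.22, 13.34, -0.02, -0.01, 0.13, 3.98]
0.02 0.544 -12.86 [1.37, 15.27, -0.01, -0.01, 0.14, 4.56]
0.01 0.545 -12.87 [1.52, 17.21, -0.0, -0.01, 0.14, 5.13]
0 0.545 -12.87 [1.65, 19.15, 0.01, -0.01, 0.14, 5.7]
```

jog_arm(motion=[0.2,1.8,0,0,0,0.5,0.4,3.7,0,0,0,1.1,0.55,5.6,0,0,0,1.7,0.55,5.6,0,0,0,1.7,0.55,5.6,0,0,0,1.7])

```text
time_s: 14.32
position: [0.5351, -0.3407, 0.172]
tcp_rot: [[0.961, 0.067, 0.269], [-0.268, -0.019, 0.963], [0.069, -0.998, -0.001]]
force: [3.8, 0.7, -0.9]
opening: 0.175
```

```bash
python3 look.py 9; python3 - <<'E'
from h import *
p=cv2.imread('pics/w9.png'); cv2.imwrite('pics/w9y.png',cv2.resize(p[130:175,250:300],None,fx=12,fy=12,interpolation=cv2.INTER_CUBIC))
E
```

```text
14.325 [ 0.5351 -0.3407  0.172 ] F [ 3.77  0.65 -0.95] M [ 0.11 -0.42 -0.17] 15.204682273061769 [ -43.4   34.5   87.4    2.2   54.6 -119. ]
pitch 3.98 yaw -15.61
```

View pics/w9y.png

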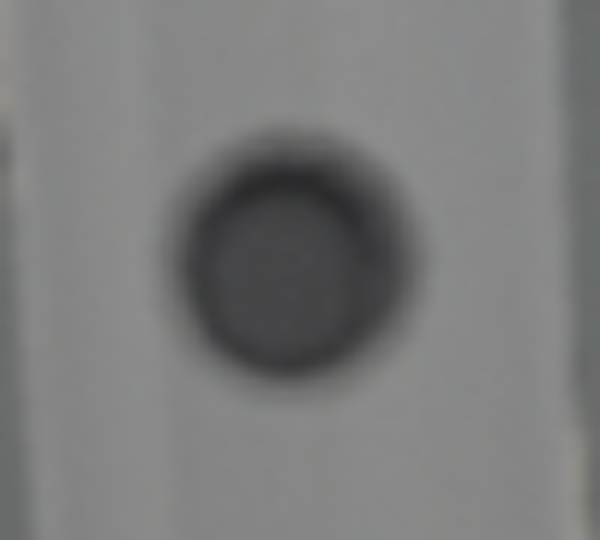

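jog_arm(motion=[0.5,0,0,0,0,0,0.7,1.9,0,0,0,0.6,0.85,3.8,0,0,0,1.1,0.9,5.7,0,0,0,1.7,0.9,5.7,0,0,0,1.7])

```text
time_s: 15.1
position: [0.5365, -0.3411, 0.1662]
tcp_rot: [[0.962, 0.038, 0.269], [-0.269, -0.011, 0.963], [0.04, -0.999, -0.001]]
force: [2.7, -0.2, 0.3]
opening: 0.174
```

jog_arm(motion=[0.1,1.9,0,0,0,0.6,0.3,3.8,0,0,0,1.1,0.4,5.0,0,0,0,1.5,0.4,5.0,0,0,0,1.5])

```text
time_s: 15.6
position: [0.537, -0.3413, 0.1613]
tcp_rot: [[0.963, 0.013, 0.269], [-0.269, -0.004, 0.963], [0.013, -1.0, -0.001]]
force: [3.1, 0.3, 0.9]
opening: 0.175
```

```bash
python3 look.py 10; python3 - <<'E'
from h import *
p=cv2.imread('pics/w10.png'); cv2.imwrite('pics/w10y.png',cv2.resize(p[130:175,250:300],None,fx=12,fy=12,interpolation=cv2.INTER_CUBIC))
E
```

```text
15.6 [ 0.537  -0.3413  0.1613] F [3.06 0.28 0.95] M [ 0.1  -0.49 -0.15] 15.213932009089477 [ -42.6   36.4   85.2    0.4   57.7 -117.2]
pitch 0.77 yaw -15.61
```

View pics/w10y.png

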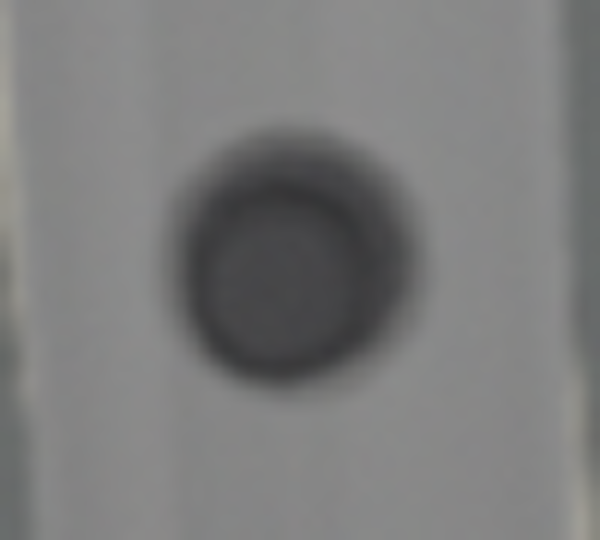

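View pics/c10.png

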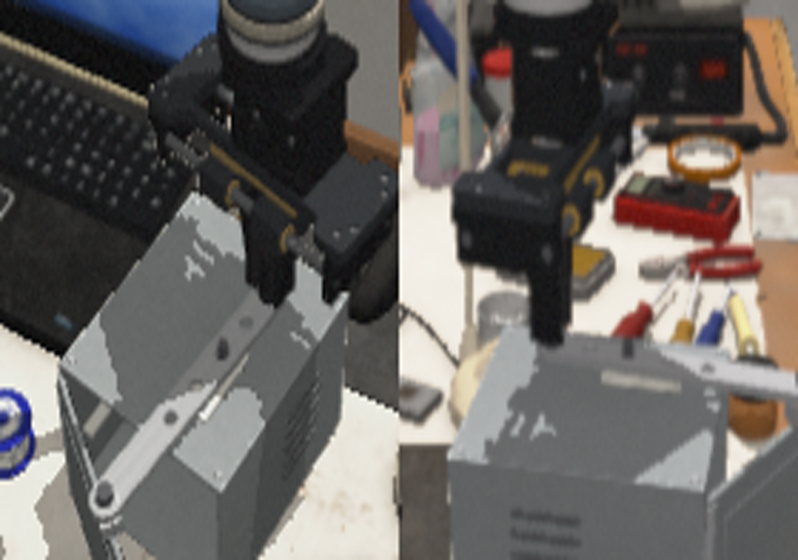

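jog_arm(motion=[0.1,1.5,0,0,0,0.4,0.2,2.5,0,0,0,0.8,0.2,2.5,0,0,0,0.8])

```text
time_s: 16.12
position: [0.5373, -0.3414, 0.1588]
tcp_rot: [[0.963, -0.001, 0.269], [-0.269, -0.001, 0.963], [-0.0, -1.0, -0.001]]
force: [3.3, -0.0, -0.2]
opening: 0.172
```

jog_arm(motion=[0,0,0,0,0,0,0,0,0,0,0,0,0,0,0,0,0,0,0,0,0,0,0,0,0,0,0,0,0,0,0,0,0,0,0,0], gripper=0.5)

```text
time_s: 16.88
position: [0.5372, -0.3414, 0.159]
tcp_rot: [[0.963, -0.001, 0.269], [-0.269, -0.001, 0.963], [-0.0, -1.0, -0.001]]
force: [0.4, 1.0, -0.5]
opening: 0.496
```

```bash
python3 look.py 11; python3 - <<'E'
from h import *
p=cv2.imread('pics/w11.png'); cv2.imwrite('pics/w11y.png',cv2.resize(p[130:175,250:300],None,fx=12,fy=12,interpolation=cv2.INTER_CUBIC))
E
```

```text
16.875 [ 0.5372 -0.3414  0.159 ] F [ 0.39  1.02 -0.47] M [-0.03  0.01  0.01] 43.13323623120587 [-4.250e+01  3.690e+01  8.470e+01 -1.000e-01  5.840e+01 -1.168e+02]
pitch -0.02 yaw -15.61
```

View pics/w11.png

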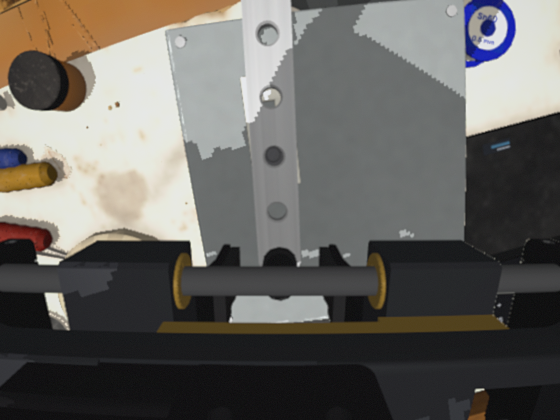

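View pics/c11.png

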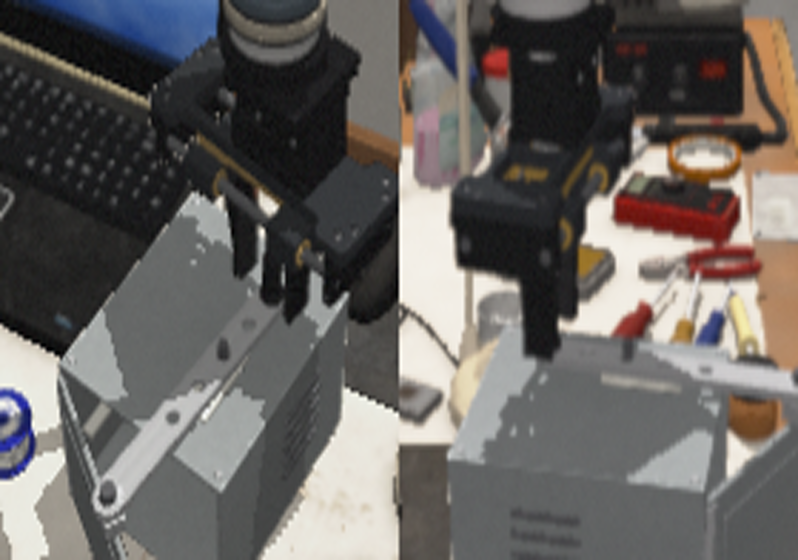

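Released; the bar lies flat, peg through hole 3 (wrist view (274,156)) and the door stays open. Retreating straight up.

jog_arm(motion=[0,-4,0,0,0,0,0,-12,0,0,0,0,0,-25,0,0,0,0,0,-40,0,0,0,0,0,-60,0,0,0,0,0,-80,0,0,0,0,0,-100,0,0,0,0,0,-115,0,0,0,0,0,-120,0,0,0,0,0,-120,0,0,0,0])

```text
time_s: 18.27
position: [0.5372, -0.3412, 0.2792]
tcp_rot: [[0.963, -0.0, 0.269], [-0.269, -0.001, 0.963], [-0.0, -1.0, -0.001]]
force: [0.2, 0.5, -1.2]
opening: 0.5
```

```bash
python3 look.py 12; python3 - <<'E'
from h import *
z=cv2.imread('pics/s12.png'); z0=cv2.imread('pics/s12.png')
E
```

```text
18.275 [ 0.5372 -0.3412  0.2792] F [ 0.21  0.5  -1.18] M [0.01 0.05 0.05] 43.47609467677326 [-4.240e+01  2.910e+01  7.810e+01 -1.000e-01  7.270e+01 -1.168e+02]
pitch -0.0 yaw -15.61
```

View pics/w12.png

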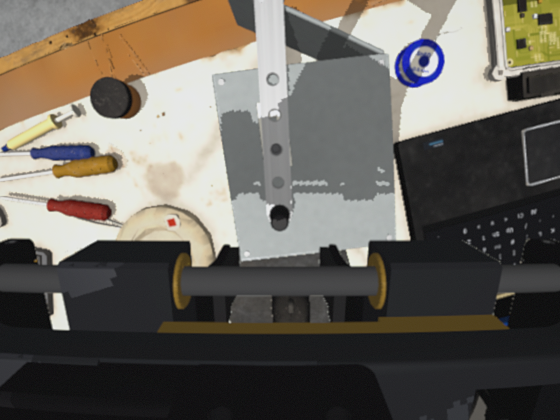

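View pics/c12.png

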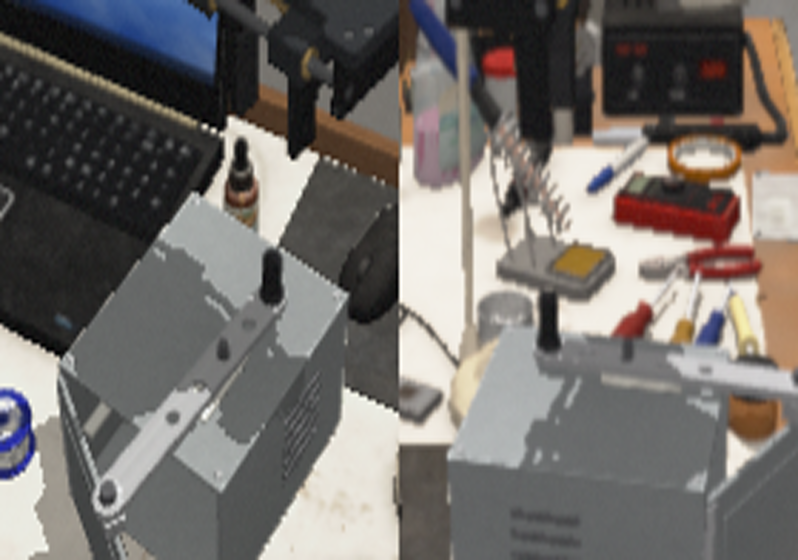

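View pics/s12.png

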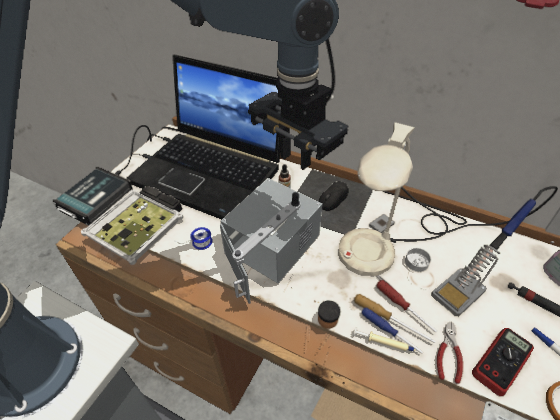

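The bar lies flat with the peg in the third of its four holes: wrist view holes at (273,79) and (274,114), peg (276,150), hole (278,183), knob (279,215). The door is open and the loose things haven't moved.

```bash
python3 - <<'E'
from h import *
s=np.load('st_12.npy'); M=np.eye(4); M[:3,:3]=s[3:].reshape(3,3); M[:3,3]=s[:3]
c=bot.get_calibration('wrist'); P=M@np.array(c['hand_eye']); D=np.load('pics/w12.npz')['d']
print('bar top',dep(c,P,[(267,95),(270,132),(270,166),(272,195)],D).round(4))
a=cv2.imread('pics/s0.png' if 0 else 'pics/scene0.png').astype(int); b=cv2.imread('pics/s12.png').astype(int); d=abs(a-b).max(2)
for n,(u,v) in dict(spool=(201,238),pot=(328,314),dropper=(286,175)).items(): print(n,d[v-12:v+12,u-10:u+10].mean().round(1))
print(bot.hand_in())
E
```

```text
bar top [[ 0.4328 -0.3231  0.1318]
 [ 0.4636 -0.3292  0.1311]
 [ 0.4925 -0.3375  0.132 ]
 [ 0.5189 -0.3431  0.1307]]
spool 18.0
pot 2.3
dropper 2.6
the job is handed in; nothing more can be done
None
```

The stay bar now holds the cabinet door open, with the upright peg through the bar's third hole and the bar lying flat. I took it by the knob, lifted it and swung it over so the door came open. I then lowered it lightly onto the peg, seeing the peg through the hole, and moved it about 1 mm and then 0.5 mm along the slot as it went down. I then let go, rose 12 cm clear and handed in at about 18.5 s.

**Last checks:**
- **Bar:** its top measured 131–132 mm along its length, which is lying flat. The peg stood in the third hole counted from the pivot, and the door stayed open after I let go.
- **Force at the peg:** vertical readings while lowering the bar stayed around 1 N, with about 3–4.6 N sideways, partly from the door spring.
- **Loose things:** the pot and dropper show almost no change from the first picture. The spool's patch differed more (18 grey levels). It looked to be in the same place and I put the change down to the open door's shadow, but I did not measure its position.

**What went wrong:** during the first lift the last joint reached its limit (−163.6° read, against −163.58°). The arm then pulled the bar against the shut door with about 26 N until I eased it off.

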